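# Plug a line card into the telephone exchange and lever it home

### The job

Take the spare circuit card from the rack and plug it into the empty slot of the open telephone exchange, components facing the same way as on the card beside it: slide it gently down both guides until it rests on the connector, without dropping it, and let go. Then seat it with the two ejector levers alone, never by pressing on the card: swing them in a little on each side in turn so that it does not bind, without forcing anything, until the card is fully home at both ends and both levers are firmly shut. Leave the screwdriver and the eraser where they lie.

Things in the scene. Friction and masses are not known exactly. Their poses are not given: they have to be found in the camera images.
- exchange: Base unit of an office telephone exchange, cover off, fixed: white tray 150 x 160 mm, side walls 74 mm high, open above. Origin: centre of its underside on the desk; z up; its -x side (row of jacks) faces the robot, +y is its left. Two upright card slots lie along its y: at x = -30 mm (empty, levers open) and x = +30 mm (holds a seated card like the spare one, levers shut: leave it).
- slot (a point): Centre of the empty slot at the top of its guides: x = -30, y = 0, z = 83 mm in the frame of the exchange, same axes.
- guides: The empty slot's two white upright guides, one at each end (fixed; origin and axes of the exchange). Grooves 5.5 mm wide for the 4 mm board, floors at y = +-50.8 mm (0.8 mm play at each end), straight from z = 20 to 74 mm, flared above that to 82 mm (they take in a card 3 mm off). A card with one end about 4 mm lower than the other binds in them.
- connector_nominal (a point): Where the lower edge of a card meets the connector on average: x = -30, y = 0, z = 32 mm in the frame of the exchange. The connector floats on its mount: its true height is up to 2 mm more or 3 mm less and is not given. Home is 7 mm lower. Each end takes about 9 N to begin to yield and 12 N when home; the contacts do not push the card back out.
- card: The spare circuit card, loose, about 120 g, upright. Origin: middle of its lower edge; z up, y along its width; relays and chips on its -x face (8 mm proud). Board 4 mm thick, 100 wide, 64 high; on it a bar 116 mm wide, 8 thick, z = 62 to 68 mm, its ends standing out as ears 8 mm past the board; above, a grip tab 10 mm thick (x), 46 wide (y), z = 67 to 99 mm.
- card_grip (a point): Middle of the grip tab: 83 mm above the card's lower edge.
- card_components (a point): Point on the component side of the card: x = -10, y = 0, z = 50 mm in the card's frame. It must face the -x side of the exchange.
- card_rack: Black slotted rack, fixed, 100 x 124 mm, 28 mm high (end bars 32 mm); three slots along its y, 5 mm wide, floor at z = 6 mm. Origin: centre of its underside. The spare card stands in the middle slot and is drawn straight up.
- lever_left (a joint): Ejector lever at the empty slot's left (+y) end: black bar 10 mm wide (x), 6 thick. Rad: 0 = open, handle 59 deg outward of upright; grows as it swings up and in. From 0.6 (0.4 to 0.9 as the connector stands high or low) its nose drives the card's ear down. Shut when the card is home: about 1.2 (0.95 to 1.5); only the seated card stops it (hinge goes to 1.65). Stays where left.
- lever_right (a joint): The same at the right (-y) end, mirrored. Force at the tip of either lever: 1 to 2 N while it swings free, about 4 to 8 N while it drives the card; more means that the card binds or is home, over 16 N harms it. The levers are of slippery plastic (friction about 0.2), the guides too.
- lever_left_tip (a point): Middle of the rounded tip of the left lever, 48 mm from the pivot (its end is 3 mm farther); moves with the lever.
- lever_right_tip (a point): The same on the right lever.
- lever_left_pivot (a point): Pivot of the left lever, axis along the exchange's x: x = -30, y = +68, z = 96 mm in the frame of the exchange. The exchange ends at y = 80 mm (below z = 14) and 74 mm (above), so shut fingers can stand outside the lever at any height and push it inward.
- lever_right_pivot (a point): Pivot of the right lever: x = -30, y = -68, z = 96 mm in the frame of the exchange.
- contacts_left (a joint): How far the left half of the connector's contacts is pressed down by the card (m): 0 free, 0.007 fully home.
- contacts_right (a joint): The same for the right half.
- screwdriver: Screwdriver, 160 mm, loose on the desk behind the work; to be left alone.
- eraser: Eraser, 43 x 19 x 13 mm, loose on the desk behind the work; to be left alone.
Not all that is in view belongs to the job. What is shaped like the card but pink is not meant.

How it is judged:
On the way:
1. the card has been slid down the guides onto the connector and let go, both levers still open (z of card in the frame of exchange below 0.0385 m and horizontal distance between card and slot below 0.004 m and value of joint each of lever_left, lever_right below 0.5 rad and contact force between the fingers and card below 0.1 N), for 0.2 s.
At the end, for the whole second after the job is handed in: The card stands in the empty slot, components toward the jacks, within 4 mm of its centre and 3 deg of upright; the contacts are pressed at least 6.2 of 7 mm at both ends, both levers are shut on the ears (over 0.75 rad), and all is at rest (value of joint each of contacts_left, contacts_right above 0.0062 m and value of joint each of lever_left, lever_right above 0.75 rad and horizontal distance between card and slot below 0.004 m and angle between card's own z axis and vertical below 0.06 rad and x of card_components in the frame of exchange below -0.034 m and linear speed of card below 0.02 m/s); the robot touches nothing.
It fails at once if the contacts are pressed more than 2 mm while a finger presses or holds the card (contact force between the fingers and card above 1 N and value of joint any of contacts_left, contacts_right above 0.002 m).
It fails at once if a lever is forced inward (over 16 N, at 0.3 rad or more) ((contact force between the fingers and lever_left above 16 N and value of joint lever_left above 0.3 rad) or (contact force between the fingers and lever_right above 16 N and value of joint lever_right above 0.3 rad)).
It fails at once if the card is forced in its guides (over 45 N) (contact force between card and guides above 45 N).
It fails at once if the card is dropped down the guides (faster than 0.35 m/s) (linear speed of card above 0.35 m/s and z of card in the frame of exchange below 0.083 m and horizontal distance between card and slot below 0.02 m).
It fails at once if the screwdriver or the eraser is moved (over 3 cm) (distance of any of screwdriver, eraser from where it was at the start of the episode above 0.03 m).
It also fails if it takes over 72 s, if anything falls off the work surface, if the arm or the gripper's body presses on something with over 40 N, if the wrist force passes 120 N, or if a joint passes its speed limit or range.

### The arm

A 7-joint arm with a two-finger parallel gripper is mounted at the origin on a cart in front of the work surface, level with it; the furniture and walls round the work are solid. World frame = base frame: x ahead of the robot, y to its left, z up, the work surface at z = 0. Lengths are in m, angles in rad, forces in N, time in s.
With the tool pointing down it reaches from about 0.4 to 0.85 m from the base axis. Payload 10.4 kg.
Tool frame: the origin (TCP) lies at the very end of the fingers, on their centre line; the grasp point (between the pads) lies 19 mm behind it (grip_depth is the distance from the TCP to the grasp point, in m); z points along the fingers, y is the line along which they close (so a half turn about z gives the same grasp; the last joint's range is limited). The gripper opens to 87 mm and grips with 3 to 60 N. Pads are 19 mm wide; open, the fingers measure 117 mm over their backs; the gripper's body (75 mm by 190 mm) begins 51 mm behind the grasp point.
Start: joints at [-1.335, 0.332, -0.065, 1.46, 0.022, 1.35, -0.088], TCP at [0.16, 0.604, 0.19] pointing down, gripper open.
Joint ranges: [-2.6, 2.6], [-0.5, 2.12], [-1.47, 1.34], [0.16, 2.42], [-1.27, 4.41], [0.06, 2.06], [-2.6, 2.6]. Speed limits (rad/s): [2.22, 2.22, 2.79, 2.79, 3.14, 3.14, 3.14].

### API

Orientations are given as a unit quaternion [x, y, z, w].
In Python, from cell import sense, get_image, camera_info, job_done, grip_depth gives the robot as it stands.
- The arm moves only by the tool play_rows, never from a script. Its argument "deltas" is a list that holds one entry, the list of rows, each a list of 5 numbers: the finger opening in m, from 0 to 0.087, then the shift along the tool's x, y, z in m, then the turn about the tool's z in degrees. A call has 1 to 12 rows; each row shifts and turns the commanded pose from where the row before left it, along the tool's axes as they then stand; what a row does not reach is not made up. A row lasts 1/12 s, in which the tool goes at most 41.7 mm and 7.16 degrees, less where a joint would pass 70% of its speed; a pose out of reach is approached as far as the arm can. A call is refused whole if a number of a shift passes 0.0417 or a number of a turn 7.16, either way. A call with a gripper value outside its range is refused whole. The fingers move at their own pace and stop on an object; the grip force is fixed at half the most. Time passes only in rows, so rows that do not move let the fingers close. It gives the time, the measured TCP pose, the force, the opening and the grip force at its end, in the units of the state.
- sense(): the state, without advancing time (a new reading comes with each control period).
- get_image(name): name is "scene" or "top" or "wrist"; returns the picture (400x640x3 uint8, red, green, blue); there is no depth.
- camera_info(name): a dict with "mtx" (3x3 intrinsics, pixels), "pose" (4x4, takes a point from camera to world coordinates); the wrist camera has in their place "T_tool_cam" (4x4, takes a point from camera to tool coordinates, whose origin is the TCP and whose axes are the flange's). Camera axes: x right, y down, z forward; pixel columns grow to the right and rows downward; lengths in m; the calibration is good to about 2 mm. The wrist camera is an equidistant fisheye: a pixel r from the principal point sees the ray r / f radians off the axis. A picture is of the moment at which its call begins: read the wrist's pose just before it. camera_info takes no time and is no camera call.
- job_done(): hands the job in; it is judged then, once.
The state is a dict: "clock": time; "qpos": joint angles; "dq": joint speeds; "joint_torque": joint torques, N m; "tcp_pos": TCP position; "tcp_rot": TCP orientation; "ft_force": force on the tool from outside, world axes, zero at the start; "ft_torque": the same for the moment, N m; "finger_gap": finger opening in m; "grip_force": force on a finger pad.
Only numpy, scipy, OpenCV 4.12 (cv2) and the standard library are available. Lean on these libraries where they do the work, as an engineer would, in place of code of your own. Each camera call takes 0.05 s, during which the arm holds its last target. There are 200 camera calls.

## Working session

There is one attempt and no reset: what is moved stays moved. The work goes in short steps, Python scripts to look and compute and a tool call to move; the robot and the scene stay as the last step left them, time stands still between calls to the robot, and variables do not carry over. Pictures are saved under pics/ and viewed, at most 10 in all, crops included, and the job is handed in when it is done.

Besides the shell and the picture viewer there is one more tool, called after "Call:" in YAML: its name, and indented under it one key for each argument. play_rows: Moves the arm, as the interface text tells. Its arguments: {"type":"object","properties":{"deltas":{"type":"array","items":{"type":"array","items":{"type":"array","items":{"type":"number"}}}}},"required":["deltas"]}

```bash
mkdir -p pics; ls; python3 - <<'E'
from cell import *
import cv2,json
s=sense();print(s['clock'],s['tcp_pos'],s['tcp_rot'],s['finger_gap'],grip_depth)
for n in ("scene","top","wrist"):
    cv2.imwrite(f'pics/{n}0.png',get_image(n)[:,:,::-1]);i=camera_info(n);print(n,{k:(v.round(4).tolist() if hasattr(v,'round') else v) for k,v in i.items()})
import numpy as np
cv2.imwrite('pics/both0.png',np.vstack([cv2.resize(cv2.imread('pics/scene0.png'),(480,300)),cv2.resize(cv2.imread('pics/wrist0.png'),(480,300))]))
E
```

```text
pics
0.0 [0.15986232 0.60377182 0.18925852] [ 1.29057504e-01  9.91636861e-01 -7.02318768e-04 -5.34883156e-05] 0.0868826201986374 0.0187
scene {'mtx': [[470.118, 0.0, 317.08], [0.0, 470.118, 197.214], [0.0, 0.0, 1.0]], 'pose': [[0.6188, -0.3418, 0.7073, -0.326], [-0.7853, -0.246, 0.5681, -0.6991], [-0.0202, -0.907, -0.4206, 0.6077], [0.0, 0.0, 0.0, 1.0]]}
top {'mtx': [[432.5914, 0.0, 319.5947], [0.0, 432.5914, 196.4712], [0.0, 0.0, 1.0]], 'pose': [[0.024, -0.9821, 0.1866, 0.3635], [-0.9997, -0.0241, 0.0017, -0.0035], [0.0028, -0.1866, -0.9824, 0.978], [0.0, 0.0, 0.0, 1.0]]}
wrist {'mtx': [[309.7069, 0.0, 321.6451], [0.0, 309.7069, 199.4507], [0.0, 0.0, 1.0]], 'T_tool_cam': [[0.0, -0.9521, -0.3058, 0.0849], [1.0, 0.0002, -0.0005, -0.0002], [0.0005, -0.3058, 0.9521, -0.1943], [0.0, 0.0, 0.0, 1.0]]}
```

View pics/top0.png

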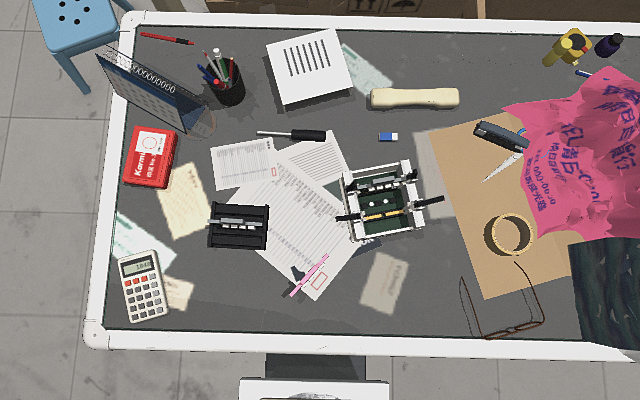

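View pics/scene0.png

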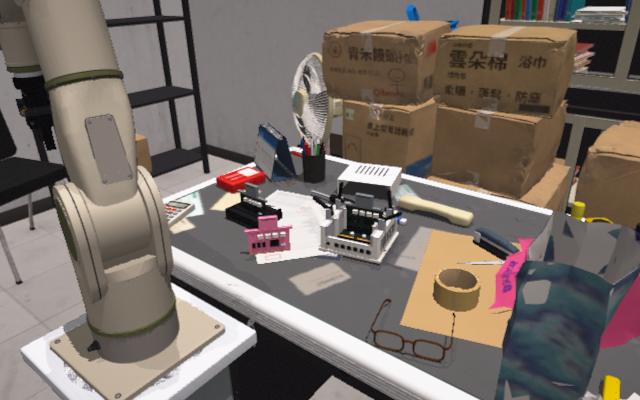

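Top view shows the exchange at about (383,203) and the rack with a card at (238,226). Candidates for the card: rack card (238,224), pink decoy (307,275), the seated card in the exchange (~(385,183)). I choose the rack card and check it in a close crop.

```bash
cat > h.py <<'E'
import numpy as np, cv2
from cell import *
from scipy.spatial.transform import Rotation as R
def ray(n,u,v,pose=None):
    i=camera_info(n);K=i['mtx']
    x=(u-K[0,2])/K[0,0];y=(v-K[1,2])/K[1,1]
    if n=='wrist':
        r=np.hypot(x,y);s=np.sin(r)/r if r else 1
        d=np.array([x*s,y*s,np.cos(r)]);s=pose or sense();T=np.eye(4)
        T[:3,:3]=R.from_quat(s['tcp_rot']).as_matrix();T[:3,3]=s['tcp_pos'];P=T@i['T_tool_cam']
    else: d=np.array([x,y,1]);P=i['pose']
    return P[:3,3],P[:3,:3]@d
def onz(n,u,v,z,pose=None):
    o,d=ray(n,u,v,pose);return o+d*(z-o[2])/d[2]
def proj(n,p,pose=None):
    i=camera_info(n);K=i['mtx']
    if n=='wrist':
        s=pose or sense();T=np.eye(4);T[:3,:3]=R.from_quat(s['tcp_rot']).as_matrix();T[:3,3]=s['tcp_pos'];P=T@i['T_tool_cam']
    else: P=i['pose']
    c=np.linalg.inv(P)@np.r_[p,1]
    if n=='wrist':
        r=np.hypot(c[0],c[1]);t=np.arctan2(r,c[2]);a=c[:2]/r*t
    else: a=c[:2]/c[2]
    return K[:2,:2]@a+K[:2,2]
E
python3 - <<'E'
from h import *
t=cv2.imread('pics/top0.png')
a=cv2.resize(t[185:265,195:285],None,fx=4.4,fy=4.4,interpolation=3)
b=cv2.resize(t[150:250,330:450],None,fx=3.3,fy=3.3,interpolation=3)
h=max(a.shape[0],b.shape[0]);f=lambda m:cv2.copyMakeBorder(m,0,h-m.shape[0],0,0,0)
cv2.imwrite('pics/crop1.png',np.hstack([f(a),f(b)]));print(a.shape,b.shape)
g=cv2.cvtColor(t,cv2.COLOR_BGR2GRAY)
m=(g<45).astype(np.uint8);m2=np.zeros_like(m);m2[190:262,200:280]=m[190:262,200:280]
c=max(cv2.findContours(m2,0,1)[0],key=cv2.contourArea);print('rack',cv2.minAreaRect(c))
print(onz('top',238,228,.03),onz('top',384,203,.08))
E
```

```text
(352, 396, 3) (330, 396, 3)
rack ((238.00975036621094, 225.3443603515625), (59.571266174316406, 46.09755325317383), 3.5763344764709473)
[0.46864167 0.17581003 0.03      ] [ 0.52341849 -0.13801137  0.08      ]
```

View pics/crop1.png

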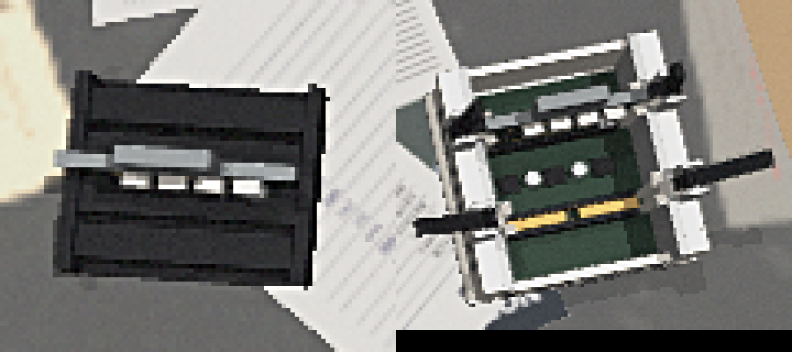

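```bash
python3 - <<'E'
from h import *
def pr(a,b,z,l):
    p,q=onz('top',*a,z),onz('top',*b,z);d=p-q
    print(l,'mid',((p+q)/2).round(4),'len',np.linalg.norm(d).round(4),'yaw',np.degrees(np.arctan2(-d[0],d[1])).round(2))
pr((207.3,221.1),(262.3,224.4),.074,'ears')
pr((335.8,218.8),(444.5,197.6),.122,'levers')
pr((220.7,219.8),(243,219.8),.105,'tab')
s=sense();M=R.from_quat(s['tcp_rot']).as_matrix();print(M.round(3).tolist())
E
```

```text
ears mid [0.4747 0.1749 0.074 ] len 0.116 yaw -2.05
levers mid [ 0.5058 -0.1446  0.122 ] len 0.2235 yaw 12.5
tab mid [0.4767 0.1751 0.105 ] len 0.0453 yaw 1.4
[[-0.967, 0.256, -0.0], [0.256, 0.967, -0.001], [-0.0, -0.001, -1.0]]
```

Call:
play_rows:
  deltas:
    - [[0.06, 0, 0, 0, 7], [0.06, 0, 0, 0, 7], [0.06, 0, 0, 0, 7], [0.06, 0, 0, 0, 7], [0.06, 0, 0, 0, 7], [0.06, 0, 0, 0, 7], [0.06, 0, 0, 0, 7], [0.06, 0, 0, 0, 7], [0.06, 0, 0, 0, 7], [0.06, 0, 0, 0, 7], [0.06, 0, 0, 0, 7], [0.06, 0, 0, 0, 0]]

```text
clock: 1.15
tcp_pos: [0.1599, 0.604, 0.1898]
tcp_rot: [0.72, 0.694, -0.0, 0.0]
ft_force: [0.7, 0.3, 0.0]
finger_gap: 0.0597
grip_force: 0.0
```

Call:
play_rows:
  deltas:
    - [[0.06, -0.032, 0.025, 0, 0], [0.06, -0.032, 0.025, 0, 0], [0.06, -0.032, 0.025, 0, 0], [0.06, -0.032, 0.025, 0, 0], [0.06, -0.032, 0.025, 0, 0], [0.06, -0.032, 0.025, 0, 0], [0.06, -0.032, 0.025, 0, 0], [0.06, -0.032, 0.025, 0, 0], [0.06, -0.032, 0.025, 0, 0], [0.06, -0.032, 0.025, 0, 0], [0.06, -0.033, 0.03, 0, 0], [0.06, 0, 0, 0, 0]]

```text
clock: 2.15
tcp_pos: [0.4315, 0.2372, 0.1905]
tcp_rot: [0.72, 0.694, 0.0, 0.001]
ft_force: [-0.1, -0.0, 0.5]
finger_gap: 0.0598
grip_force: 0.0
```

```bash
python3 - <<'E'
from h import *
s=sense();print(s['tcp_pos'],s['tcp_rot'])
cv2.imwrite('pics/w1.png',get_image('wrist')[:,:,::-1])
for z,l in((.105,'tabtop'),(.074,'bar')): print(l,proj('wrist',[.4747,.1749,z],s))
E
```

```text
[0.43146491 0.2371969  0.19052799] [7.20235783e-01 6.93728254e-01 4.05045651e-04 1.16729593e-03]
tabtop [366.43058063 250.67268296]
bar [362.70401444 237.90643125]
```

View pics/w1.png

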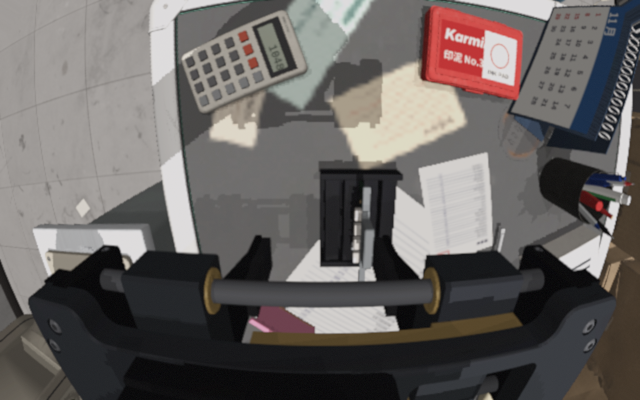

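The wrist view shows the rack at (358,217), the card's tab at column ~369, within ~1 mm of the predicted spot; relays (white, column ~356) on the robot side. Going down to grip.

Call:
play_rows:
  deltas:
    - [[0.06, -0.0202, 0.0153, 0, 0], [0.06, -0.0202, 0.0153, 0, 0], [0.06, -0.0202, 0.0153, 0, 0], [0.06, 0, 0, 0, 0], [0.06, 0, 0, 0.0285, 0], [0.06, 0, 0, 0.0285, 0], [0.06, 0, 0, 0.0285, 0], [0.06, 0, 0, 0.0285, 0], [0.06, 0, 0, 0, 0], [0.0, 0, 0, 0, 0], [0.0, 0, 0, 0, 0], [0.0, 0, 0, 0, 0]]

```text
clock: 3.2
tcp_pos: [0.4717, 0.1836, 0.078]
tcp_rot: [0.718, 0.696, 0.001, 0.0]
ft_force: [-0.1, 0.0, -0.3]
finger_gap: 0.0472
grip_force: 0.0
```

Call:
play_rows:
  deltas:
    - [[0, 0, 0, 0, 0], [0, 0, 0, 0, 0], [0, 0, 0, 0, 0], [0, 0, 0, 0, 0], [0, 0, 0, 0, 0]]

```text
clock: 3.62
tcp_pos: [0.4706, 0.1827, 0.0762]
tcp_rot: [0.718, 0.696, 0.0, -0.0]
ft_force: [-1.3, 0.6, 0.3]
finger_gap: 0.0146
grip_force: 0.0
```

Call:
play_rows:
  deltas:
    - [[0.04, 0, 0, 0, 0], [0.04, 0, 0, 0, 0], [0.04, -0.008, 0.004, 0, 0], [0.04, 0, 0, 0, 0], [0.04, 0, 0, 0, 0]]

```text
clock: 4.03
tcp_pos: [0.4747, 0.1737, 0.0761]
tcp_rot: [0.719, 0.695, 0.0, 0.0]
ft_force: [-0.1, 0.0, 0.4]
finger_gap: 0.0368
grip_force: 0.0
```

```bash
python3 - <<'E'
from h import *
s=sense();print(s['tcp_pos'],R.from_quat(s['tcp_rot']).as_euler('xyz',degrees=True),s['ft_force'],s['finger_gap'])
t=get_image('top')[:,:,::-1];cv2.imwrite('pics/t1.png',t)
print(proj('top',[.4747,.1749,.105]))
cv2.imwrite('pics/c2.png',np.hstack([cv2.resize(t[180:270,190:290],(400,360),interpolation=3),cv2.resize(get_image('wrist')[150:330,220:440,::-1],(400,360),interpolation=3)]))
E
```

```text
[0.47465171 0.17374981 0.07605406] [1.79993655e+02 5.16806419e-03 8.80939194e+01] [-0.14553625  0.01130179  0.44622007] 0.03676964013325709
[231.88649817 220.79535381]
```

View pics/c2.png

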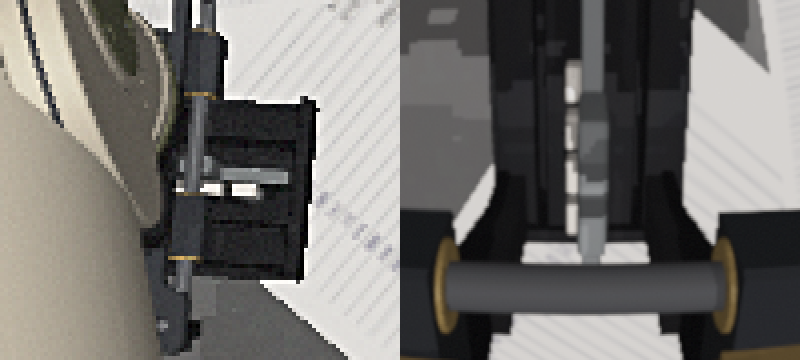

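The crop shows the tab (column ~594) between the fingers, about centred; card upright. Closing and lifting.

Call:
play_rows:
  deltas:
    - [[0, 0, 0, 0, 0], [0, 0, 0, 0, 0], [0, 0, 0, 0, 0], [0, 0, 0, 0, 0], [0, 0, 0, 0, 0], [0, 0, 0, 0, 0], [0, 0, 0, 0, 0], [0, 0, 0, 0, 0], [0, 0, 0, 0, 0]]

```text
clock: 4.88
tcp_pos: [0.4743, 0.1746, 0.076]
tcp_rot: [0.718, 0.696, 0.0, -0.0]
ft_force: [1.0, -0.3, -0.5]
finger_gap: 0.0005
grip_force: 0.0
```

```bash
python3 - <<'E'
from h import *
s=sense();print(s['tcp_pos'],s['tcp_rot'],s['finger_gap'],s['grip_force'])
a=get_image('scene')[:,:,::-1];b=get_image('wrist')[:,:,::-1];cv2.imwrite('pics/s3.png',a);cv2.imwrite('pics/w3.png',b)
print(proj('scene',[.4747,.1749,.105]),proj('wrist',[.4747,.1749,.105],s))
cv2.imwrite('pics/c3.png',np.hstack([cv2.resize(a[150:240,200:300],(400,360),interpolation=3),cv2.resize(b[150:330,220:440],(400,360),interpolation=3)]))
E
```

```text
[0.47432427 0.17455531 0.07604773] [ 7.18300130e-01  6.95733368e-01  3.83703746e-05 -3.98775402e-05] 0.0005352534637213523 0.0
[250.38945278 185.11752323] [322.82083845 248.75345738]
```

View pics/c3.png

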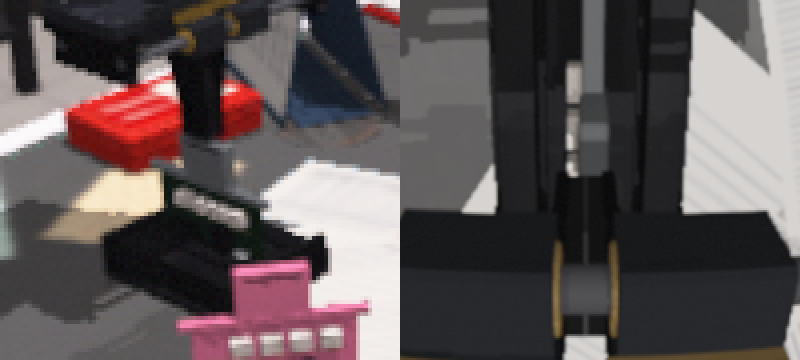

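```bash
python3 - <<'E'
from h import *
s=sense();c=np.array([.4747,.1749,0]);a=np.radians(-2);yv=np.array([-np.sin(a),np.cos(a),0])
f=lambda p:((proj('scene',p)-[200,150])*4).round(0)
w=lambda p:((proj('wrist',p,s)-[220,150])*[400/220,2]).round(0)+[400,0]
for l,y,z in(('tabtopL',.023,.105),('tabtopR',-.023,.105),('tabbotL',.023,.074),('tabbotR',-.023,.074),('earL',.058,.074),('earR',-.058,.074),('boardrackR',-.05,.028)):
    p=c+yv*y+[0,0,z];print(l,f(p),w(p))
print('tcp',f(s['tcp_pos']),w(s['tcp_pos']))
E
```

```text
tabtopL [179. 132.] [587. 125.]
tabtopR [225. 149.] [587. 262.]
tabbotL [183. 174.] [587.  93.]
tabbotR [228. 191.] [586. 215.]
earL [149. 161.] [587. -12.]
earR [264. 204.] [586. 294.]
boardrackR [261. 262.] [586. 219.]
tcp [205. 180.] [586. 160.]
```

```bash
python3 - <<'E'
from h import *
a=cv2.imread('pics/s3.png')[160:220,215:275]
cv2.imwrite('pics/c4.png',cv2.resize(a,(600,600),interpolation=cv2.INTER_NEAREST))
E
```

```text
(no output)
```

View pics/c4.png

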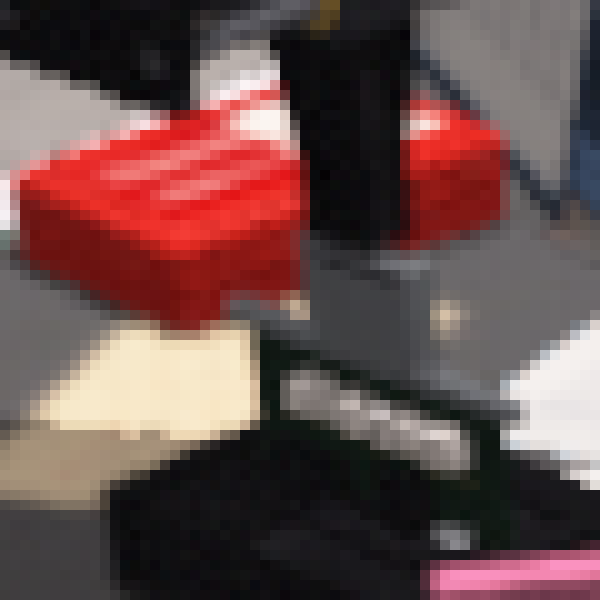

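The crop shows the tab at px (246–258, 185–197), where predicted, while the fingertips end at row ~184.5 against row 195 predicted for the TCP. So the fingers sit about 26 mm too high and closed above the tab. I'll open, go 26 mm lower, and close.

Call:
play_rows:
  deltas:
    - [[0.045, 0, 0, -0.005, 0], [0.045, 0, 0, 0, 0], [0.045, 0, 0, 0, 0], [0.045, 0, 0, 0, 0], [0.045, 0, 0.002, 0, 0], [0.045, 0, 0, 0.015, 0], [0.045, 0, 0, 0.015, 0], [0.045, 0, 0, 0, 0]]

```text
clock: 5.65
tcp_pos: [0.4749, 0.1738, 0.0487]
tcp_rot: [0.718, 0.696, -0.002, -0.0]
ft_force: [-0.2, -0.4, -0.1]
finger_gap: 0.0422
grip_force: 0.0
```

Call:
play_rows:
  deltas:
    - [[0, 0, 0, 0, 0], [0, 0, 0, 0, 0], [0, 0, 0, 0, 0], [0, 0, 0, 0, 0], [0, 0, 0, 0, 0], [0, 0, 0, 0, 0], [0, 0, 0, 0, 0], [0, 0, 0, 0, 0]]

```text
clock: 6.32
tcp_pos: [0.4766, 0.1746, 0.0513]
tcp_rot: [0.718, 0.696, 0.0, 0.0]
ft_force: [0.3, -0.1, 2.1]
finger_gap: 0.0098
grip_force: 30.0
```

Gripped the tab (9.8 mm, 30 N). Lift and carry.

Call:
play_rows:
  deltas:
    - [[0, 0, 0, -0.01, 0], [0, 0, 0, -0.025, 0], [0, 0, 0, -0.025, 0], [0, 0, 0, -0.025, 0], [0, 0, 0, -0.025, 0], [0, 0, 0, -0.025, 0], [0, 0, 0, 0, 0]]

```text
clock: 6.9
tcp_pos: [0.4783, 0.1752, 0.1913]
tcp_rot: [0.718, 0.696, 0.003, 0.001]
ft_force: [1.0, -0.4, -0.2]
finger_gap: 0.0095
grip_force: 30.0
```

Call:
play_rows:
  deltas:
    - [[0, -0.0318, 0.0041, 0, 0], [0, -0.0318, 0.0041, 0, 0], [0, -0.0318, 0.0041, 0, 0], [0, -0.0318, 0.0041, 0, -4.8], [0, -0.0318, 0.0041, 0, -4.8], [0, -0.0318, 0.0041, 0, -4.9], [0, -0.0318, 0.0041, 0, 0], [0, 0, 0, 0, 0], [0, 0, 0, 0, 0]]

```text
clock: 7.65
tcp_pos: [0.5135, -0.0478, 0.186]
tcp_rot: [0.626, 0.78, -0.0, -0.0]
ft_force: [-0.4, 1.1, -1.9]
finger_gap: 0.0099
grip_force: 30.0
```

```bash
python3 - <<'E'
from h import *
s=sense();print(s['tcp_pos'],R.from_quat(s['tcp_rot']).as_euler('xyz',degrees=True),s['finger_gap'],s['grip_force'],s['ft_force'])
b=get_image('wrist')[:,:,::-1];cv2.imwrite('pics/w5.png',b)
b=get_image('scene')[:,:,::-1];cv2.imwrite('pics/s5.png',b)
b=get_image('top')[:,:,::-1];cv2.imwrite('pics/t5.png',b)
E
```

```text
[ 0.51348215 -0.04784485  0.18597159] [-1.79959967e+02  2.36014882e-02  1.02437059e+02] 0.009893937562564285 29.991154074668884 [-0.41416555  1.11604938 -1.85859324]
```

View pics/w5.png

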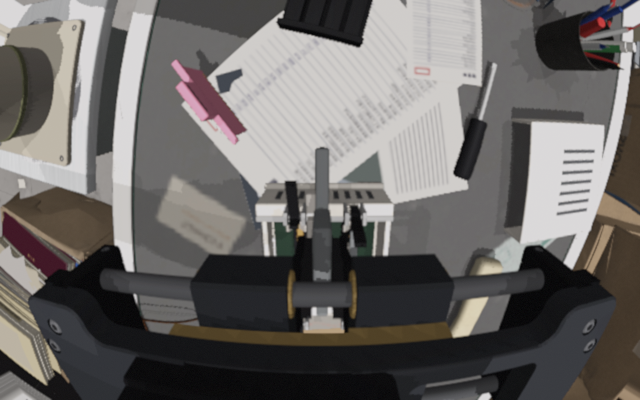

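w5 shows the held card along column 321 (left ear end at row ~150), the open left lever at (291,181–222), the shut one of the seated card at (356,225), exchange's left wall at rows 185–215.

```bash
python3 - <<'E'
from h import *
s=dict(tcp_pos=np.array([ 0.51348215,-0.04784485,0.18597159]),tcp_rot=R.from_euler('xyz',[-179.96,.0236,102.437],degrees=True).as_quat())
M=R.from_quat(s['tcp_rot']).as_matrix()
for o in (-.025,0,.002,.01): print('ear tool z',o,proj('wrist',s['tcp_pos']+M@[.058,0,o],s))
e=np.array([.4818,-.0355,.122])
for dz in (0,.013,.026):
    q=dict(s);q['tcp_pos']=s['tcp_pos']+[0,0,dz];print(dz,'lever px',proj('wrist',e,q),onz('wrist',291,182,.122,q))
w=cv2.imread('pics/w5.png');g=cv2.cvtColor(w,6)
# edges of the lever and of the held card by row
for r in (160,175,186,192,200,210): print(r,g[r,270:345:1].tolist()[10:65])
t=cv2.imread('pics/t5.png')
print('rackearsgone',t[221,207:265:6].tolist()[:3])
E
```

```text
ear tool z -0.025 [322.36342378 151.19949091]
ear tool z 0 [322.28436665 145.08552262]
ear tool z 0.002 [322.27888266 144.66241278]
ear tool z 0.01 [322.25798682 143.05140596]
0 lever px [289.41184536 180.18576452] [ 0.48345505 -0.03679812  0.122     ]
0.013 lever px [290.86505338 176.63295881] [ 0.48287128 -0.04039933  0.122     ]
0.026 lever px [292.19666831 173.38618821] [ 0.48228752 -0.04400054  0.122     ]
160 [198, 200, 202, 204, 205, 206, 206, 205, 204, 202, 198, 197, 200, 204, 205, 206, 206, 204, 200, 195, 194, 197, 201, 204, 204, 202, 197, 192, 189, 188, 191, 195, 200, 199, 180, 119, 89, 98, 102, 102, 103, 103, 103, 103, 103, 104, 102, 98, 111, 158, 186, 194, 196, 192, 181]
175 [206, 204, 201, 196, 194, 197, 202, 205, 206, 205, 204, 203, 200, 199, 198, 197, 194, 192, 191, 189, 187, 188, 190, 192, 195, 198, 197, 193, 185, 179, 180, 185, 191, 194, 177, 114, 87, 98, 102, 102, 103, 104, 104, 103, 103, 103, 101, 94, 114, 173, 202, 206, 206, 206, 206]
186 [145, 146, 146, 142, 119, 77, 38, 27, 28, 28, 27, 24, 22, 23, 26, 36, 70, 112, 138, 144, 144, 145, 144, 144, 144, 145, 145, 145
[... 242 characters left out ...]
 101, 103, 104, 105, 105, 104, 105, 103, 97, 85, 90, 99, 102, 102, 103, 103, 102, 103, 102, 102, 102, 96, 87, 93, 103, 108, 103, 74, 46]
200 [104, 107, 107, 107, 108, 106, 91, 50, 28, 28, 27, 28, 29, 28, 28, 27, 28, 43, 71, 94, 99, 98, 98, 99, 100, 113, 148, 166, 171, 165, 148, 143, 143, 142, 132, 108, 94, 97, 102, 101, 102, 102, 102, 103, 103, 102, 101, 96, 90, 96, 104, 105, 101, 98, 97]
210 [214, 216, 214, 194, 153, 101, 78, 68, 46, 30, 28, 29, 29, 29, 29, 28, 27, 27, 48, 117, 173, 161, 115, 83, 75, 79, 108, 132, 142, 144, 143, 143, 141, 132, 108, 72, 58, 59, 59, 59, 58, 56, 56, 56, 57, 57, 55, 60, 88, 139, 182, 205, 208, 208, 208]
rackearsgone [[211, 234, 235], [18, 13, 15], [47, 44, 47]]
```

```bash
python3 - <<'E'
from h import *
g=cv2.cvtColor(cv2.imread('pics/w5.png'),6)
print('ear col321',g[138:158,321].tolist());print('lever col290',g[170:190,290].tolist())
a=cv2.imread('pics/s5.png');s=np.array([ 0.51348,-0.04784,0.18597])
p=proj('scene',s);print('tcp px',p,'+26mm',proj('scene',s+[0,0,.026]))
u,v=p.astype(int);cv2.imwrite('pics/c6.png',np.hstack([cv2.resize(a[v-50:v+40,u-45:u+45],(540,540),interpolation=2),np.zeros((540,10,3),np.uint8)]));print(u-45,v-50)
E
```

```text
ear col321 [191, 196, 202, 204, 206, 206, 206, 202, 175, 99, 62, 88, 99, 102, 104, 103, 103, 103, 104, 104]
lever col290 [200, 199, 200, 201, 204, 204, 205, 206, 206, 201, 165, 87, 21, 25, 21, 23, 27, 29, 28, 28]
tcp px [323.87991663 170.56525425] +26mm [323.72755393 160.49855099]
278 120
```

View pics/c6.png

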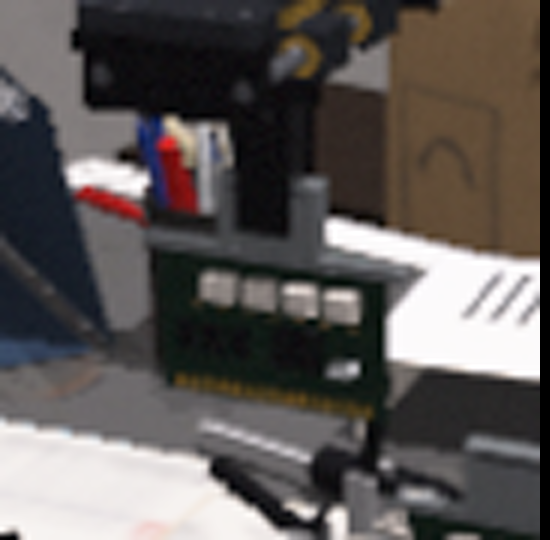

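c6 shows the card held level by its tab, fingertips at the tab's foot; the real fingertips are ~26 mm short of the reported TCP. I take card bottom = reported z − 45 mm. Moving over the slot.

Call:
play_rows:
  deltas:
    - [[0, -0.0313, -0.0093, 0, 0], [0, -0.0313, -0.0093, 0, 0], [0, -0.0313, -0.0093, 0, 0], [0, 0, 0, 0, 0], [0, 0, 0, 0, 0], [0, 0, 0, 0, 0]]

```text
clock: 8.3
tcp_pos: [0.5072, -0.142, 0.1859]
tcp_rot: [0.624, 0.781, 0.0, -0.0]
ft_force: [1.1, 1.0, -0.7]
finger_gap: 0.0096
grip_force: 30.0
```

```bash
cat > st.py <<'E'
from h import *
s=sense();c,y=np.array([.5065,-.1446]),np.radians(12.44)
d=s['tcp_pos'][:2]-c;Rm=np.array([[np.cos(y),np.sin(y)],[-np.sin(y),np.cos(y)]])
print('slot-frame x,y mm',(Rm@d*1000).round(1),'z',(s['tcp_pos'][2]*1000).round(1),'yaw',(R.from_quat(s['tcp_rot']).as_euler('xyz',degrees=True)[2]-90).round(2),'F',(Rm@s['ft_force'][:2]).round(1),s['ft_force'][2].round(1),'T',s['ft_torque'].round(2),'gap',round(s['finger_gap'],4),s['clock'])
E
python3 st.py; python3 - <<'E'
from h import *
b=get_image('wrist')[:,:,::-1];cv2.imwrite('pics/w7.png',b)
s=sense();y=np.radians(12.44);c=np.array([.5065,-.1446]);
def W(ex,ey,z): return np.r_[c+np.array([[np.cos(y),-np.sin(y)],[np.sin(y),np.cos(y)]])@[ex,ey],z]
for l,p in(('levertip',W(0,.1117,.122)),('tipmid',W(0,.109,.124)),('pivot',W(0,.068,.1)),('otherlever',W(.06,.068,.1))): print(l,proj('wrist',p,s))
g=cv2.cvtColor(b.copy(),6)
pt=proj('wrist',W(0,.1117,.122),s).astype(int)
# dark lever blob
r0,c0=pt[1]-15,pt[0]-40
sub=(g[r0:r0+60,c0:c0+80]<45).astype(np.uint8)
n,l,st,ce=cv2.connectedComponentsWithStats(sub);print([(st[i].tolist(),(ce[i]+[c0,r0]).round(1)) for i in range(1,n) if st[i,4]>20],c0,r0)
E
```

```text
slot-frame x,y mm [1.3 2.3] z 185.9 yaw 12.77 F [1.3 0.8] -0.7 T [-0.05  0.01  0.01] gap 0.0096 8.3
levertip [321.24520958  73.83879285]
tipmid [321.21925648  76.84703115]
pivot [320.9681217  124.33654001]
otherlever [386.80581498 125.86818995]
[([36, 17, 10, 43, 382], array([321.4,  95.6]))] 281 58
```

Call:
play_rows:
  deltas:
    - [[0, -0.003, -0.001, 0, 0.3], [0, 0, 0, 0.015, 0], [0, 0, 0, 0.02, 0], [0, 0, 0, 0.015, 0], [0, 0, 0, 0, 0], [0, 0, 0, 0, 0], [0, 0, 0, 0.004, 0], [0, 0, 0, 0.004, 0], [0, 0, 0, 0.004, 0], [0, 0, 0, 0, 0]]

```text
clock: 9.18
tcp_pos: [0.5066, -0.1465, 0.1236]
tcp_rot: [0.627, 0.779, -0.0, -0.0]
ft_force: [0.1, 0.4, -1.4]
finger_gap: 0.0097
grip_force: 30.0
```

```bash
python3 st.py
```

```text
slot-frame x,y mm [-0.3 -1.9] z 123.6 yaw 12.38 F [0.2 0.4] -1.4 T [-0.06  0.12  0.03] gap 0.0097 9.1833
```

Call:
play_rows:
  deltas:
    - [[0, 0.0007, 0, 0.003, 0], [0, 0, 0, 0.003, 0], [0, 0, 0, 0.003, 0], [0, 0, 0, 0.003, 0], [0, 0, 0, 0, 0]]

```text
clock: 9.6
tcp_pos: [0.5066, -0.1459, 0.1115]
tcp_rot: [0.627, 0.779, -0.0, -0.0]
ft_force: [0.1, -0.1, -1.4]
finger_gap: 0.0099
grip_force: 30.0
```

```bash
python3 st.py
```

```text
slot-frame x,y mm [-0.2 -1.3] z 111.5 yaw 12.38 F [ 0.1 -0.1] -1.4 T [ 0.07 -0.39  0.06] gap 0.0099 9.6
```

Call:
play_rows:
  deltas:
    - [[0, 0, 0, 0.003, 0], [0, 0, 0, 0.003, 0], [0, 0, 0, 0.003, 0], [0, 0, 0, 0.003, 0], [0, 0, 0, 0.003, 0], [0, 0, 0, 0.003, 0], [0, 0, 0, 0, 0]]

```text
clock: 10.18
tcp_pos: [0.5066, -0.1459, 0.0935]
tcp_rot: [0.627, 0.779, -0.0, -0.0]
ft_force: [1.7, 0.5, -1.5]
finger_gap: 0.0098
grip_force: 30.0
```

```bash
python3 st.py
```

```text
slot-frame x,y mm [-0.2 -1.3] z 93.5 yaw 12.38 F [1.8 0.1] -1.5 T [ 0.1  -0.51  0.12] gap 0.0098 10.1833
```

Call:
play_rows:
  deltas:
    - [[0, 0, 0.0003, 0.003, 0], [0, 0, 0, 0.003, 0], [0, 0, 0, 0.003, 0], [0, 0, 0, 0.002, 0], [0, 0, 0, 0.0015, 0], [0, 0, 0, 0, 0], [0, 0, 0, 0, 0]]

```text
clock: 10.77
tcp_pos: [0.5069, -0.1459, 0.0815]
tcp_rot: [0.627, 0.779, -0.0, -0.0]
ft_force: [1.2, 1.5, -0.8]
finger_gap: 0.01
grip_force: 30.0
```

Call:
play_rows:
  deltas:
    - [[0, 0, 0, 0.001, 0], [0, 0, 0, 0, 0]]

```text
clock: 10.93
tcp_pos: [0.5069, -0.146, 0.0805]
tcp_rot: [0.627, 0.779, 0.0, -0.0]
ft_force: [1.1, -0.1, -1.3]
finger_gap: 0.01
grip_force: 30.0
```

Call:
play_rows:
  deltas:
    - [[0, 0, 0, 0.001, 0], [0, 0, 0, 0, 0]]

```text
clock: 11.1
tcp_pos: [0.5069, -0.1459, 0.0794]
tcp_rot: [0.627, 0.779, -0.0, -0.0]
ft_force: [0.8, -0.0, -0.9]
finger_gap: 0.0098
grip_force: 30.0
```

Call:
play_rows:
  deltas:
    - [[0, 0, 0, 0.0008, 0], [0, 0, 0, 0, 0]]

```text
clock: 11.27
tcp_pos: [0.5069, -0.1459, 0.0786]
tcp_rot: [0.627, 0.779, -0.0, -0.0]
ft_force: [0.7, -0.0, -0.4]
finger_gap: 0.0097
grip_force: 30.0
```

Call:
play_rows:
  deltas:
    - [[0, 0, 0, 0.0008, 0], [0, 0, 0, 0, 0]]

```text
clock: 11.43
tcp_pos: [0.5069, -0.1459, 0.0778]
tcp_rot: [0.627, 0.779, -0.0, -0.0]
ft_force: [0.6, 1.3, -0.6]
finger_gap: 0.0101
grip_force: 30.0
```

Call:
play_rows:
  deltas:
    - [[0, 0, 0, 0.0005, 0], [0, 0, 0, 0, 0]]

```text
clock: 11.6
tcp_pos: [0.5069, -0.1459, 0.0773]
tcp_rot: [0.627, 0.779, 0.0, -0.0]
ft_force: [0.3, 0.6, -1.3]
finger_gap: 0.0097
grip_force: 30.0
```

Call:
play_rows:
  deltas:
    - [[0, 0, 0, 0.0005, 0], [0, 0, 0, 0, 0]]

```text
clock: 11.77
tcp_pos: [0.5071, -0.146, 0.0772]
tcp_rot: [0.627, 0.779, 0.0, 0.0]
ft_force: [-0.6, 0.9, 3.4]
finger_gap: 0.0097
grip_force: 30.0
```

Call:
play_rows:
  deltas:
    - [[0, 0, 0, 0.0005, 0], [0, 0, 0, 0, 0]]

```text
clock: 11.93
tcp_pos: [0.5073, -0.146, 0.0771]
tcp_rot: [0.627, 0.779, 0.0, 0.0]
ft_force: [-2.0, 1.3, 8.1]
finger_gap: 0.0098
grip_force: 30.0
```

Call:
play_rows:
  deltas:
    - [[0, 0, 0, 0.0005, 0], [0, 0, 0, 0, 0]]

```text
clock: 12.1
tcp_pos: [0.5075, -0.1461, 0.0771]
tcp_rot: [0.627, 0.779, 0.001, 0.0]
ft_force: [-3.3, -0.1, 13.4]
finger_gap: 0.0096
grip_force: 30.0
```

Contact felt at z=0.0772. Ease off, release, rise.

Call:
play_rows:
  deltas:
    - [[0, 0, 0, -0.0013, 0], [0, 0, 0, 0, 0], [0.03, 0, 0, 0, 0], [0.03, 0, 0, 0, 0], [0.03, 0, 0, 0, 0], [0.04, 0, 0, 0, 0], [0.04, 0, 0, -0.015, 0], [0.04, 0, 0, -0.025, 0], [0.04, 0, 0, -0.035, 0], [0.04, 0, 0, -0.03, 0], [0.0, 0, 0, 0, 0], [0, 0, 0, 0, 0]]

```text
clock: 13.1
tcp_pos: [0.508, -0.1461, 0.1836]
tcp_rot: [0.627, 0.779, 0.001, 0.001]
ft_force: [0.2, -0.6, -0.4]
finger_gap: 0.0328
grip_force: 0.0
```

```bash
python3 st.py; python3 - <<'E'
from h import *
b=get_image('wrist')[:,:,::-1];cv2.imwrite('pics/w8.png',b);cv2.imwrite('pics/s8.png',get_image('scene')[:,:,::-1])
E
```

```text
slot-frame x,y mm [ 1.1 -1.7] z 183.6 yaw 12.38 F [ 0.1 -0.6] -0.4 T [-0.05  0.03  0.01] gap 0.0328 13.1
```

Call:
play_rows:
  deltas:
    - [[0, 0.033, -0.001, 0, 0], [0, 0.033, 0, 0, 0], [0, 0.033, 0, 0, 0], [0, 0.034, 0, 0, 0], [0, 0, 0, 0, 0], [0, 0, 0, 0, 0]]

```text
clock: 13.7
tcp_pos: [0.4765, -0.0144, 0.181]
tcp_rot: [0.625, 0.78, -0.001, -0.001]
ft_force: [0.8, -1.0, -1.2]
finger_gap: 0.0005
grip_force: 0.0
```

```bash
python3 st.py; python3 - <<'E'
from h import *
b=get_image('top')[:,:,::-1];cv2.imwrite('pics/t9.png',b);s=get_image('scene')[:,:,::-1];cv2.imwrite('pics/s9.png',s)
E
```

```text
slot-frame x,y mm [ -1.2 133.6] z 181.0 yaw 12.6 F [ 0.6 -1.1] -1.2 T [-0.12  0.03 -0.03] gap 0.0005 13.7
```

Call:
play_rows:
  deltas:
    - [[0, 0, 0.001, 0.033, 0], [0, 0, 0, 0.033, 0], [0, 0, 0, 0.031, 0], [0, 0, 0, 0, 0], [0, 0, 0, 0, 0], [0, -0.004, 0, 0, 0], [0, -0.004, 0, 0, 0], [0, 0, 0, 0, 0]]

```text
clock: 14.47
tcp_pos: [0.4815, -0.0246, 0.0869]
tcp_rot: [0.627, 0.779, 0.001, 0.001]
ft_force: [-0.4, 2.2, 0.5]
finger_gap: 0.0005
grip_force: 0.5
```

```bash
python3 st.py
```

```text
slot-frame x,y mm [  1.5 122.6] z 86.9 yaw 12.31 F [0.  2.2] 0.5 T [0.1  0.03 0.01] gap 0.0005 14.4667
```

Call:
play_rows:
  deltas:
    - [[0, -0.003, -0.001, -0.003, 0], [0, -0.003, 0, -0.003, 0], [0, -0.003, 0, -0.002, 0], [0, -0.003, 0, -0.002, 0], [0, -0.003, 0, -0.002, 0], [0, 0, 0, 0, 0]]

```text
clock: 14.97
tcp_pos: [0.4833, -0.0394, 0.0981]
tcp_rot: [0.627, 0.779, 0.001, 0.001]
ft_force: [2.9, 1.2, 1.7]
finger_gap: 0.0002
grip_force: 1.7
```

```bash
python3 st.py
```

```text
slot-frame x,y mm [ -0.  107.7] z 98.1 yaw 12.33 F [3.1 0.6] 1.7 T [ 0.21 -0.57  0.05] gap 0.0002 14.9667
```

Call:
play_rows:
  deltas:
    - [[0, -0.002, 0, -0.001, 0], [0, -0.002, 0, -0.001, 0], [0, -0.002, 0, -0.001, 0], [0, 0, 0, 0, 0]]

```text
clock: 15.3
tcp_pos: [0.4842, -0.045, 0.1006]
tcp_rot: [0.627, 0.779, 0.0, 0.0]
ft_force: [5.1, 2.6, 2.7]
finger_gap: 0.0005
grip_force: 2.5
```

```bash
python3 st.py
```

```text
slot-frame x,y mm [ -0.3 102. ] z 100.6 yaw 12.35 F [5.6 1.4] 2.7 T [ 0.28 -0.88  0.04] gap 0.0005 15.3
```

Call:
play_rows:
  deltas:
    - [[0, 0, 0.0015, 0, 0], [0, 0, 0, 0, 0]]

```text
clock: 15.47
tcp_pos: [0.4845, -0.0447, 0.0998]
tcp_rot: [0.627, 0.779, -0.001, -0.0]
ft_force: [1.1, -0.1, 0.4]
finger_gap: 0.0004
grip_force: 0.7
```

```bash
python3 st.py; python3 - <<'E'
from h import *
a=get_image('scene')[:,:,::-1];b=get_image('wrist')[:,:,::-1];cv2.imwrite('pics/s10.png',a);cv2.imwrite('pics/w10.png',b)
s=sense();p=proj('scene',s['tcp_pos']+[0,0,.03]).astype(int);print(p)
q=proj('wrist',s['tcp_pos']+[0,0,.03],s).astype(int);print(q)
A=a[p[1]-35:p[1]+35,p[0]-35:p[0]+35];B=b[60:300,230:430]
cv2.imwrite('pics/c11.png',np.hstack([cv2.resize(A,(440,440),interpolation=2),cv2.resize(B,(360,440),interpolation=2)]))
E
```

```text
slot-frame x,y mm [1.000e-01 1.023e+02] z 99.8 yaw 12.36 F [ 1.  -0.4] 0.4 T [ 0.01 -0.28 -0.05] gap 0.0004 15.4667
[315 195]
[322 250]
```

View pics/c11.png

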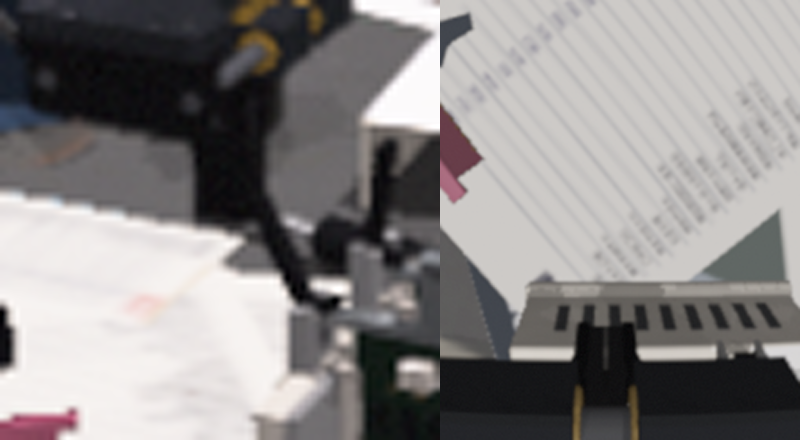

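The crop shows the finger against the outside of the left lever, which now leans about 28° from upright; nothing else touched. Now the right side.

Call:
play_rows:
  deltas:
    - [[0, 0.012, 0, -0.01, 0], [0, 0, 0, -0.03, 0], [0, -0.04, 0, 0, 0], [0, -0.041, 0, 0, 0], [0, -0.041, 0, 0, 0], [0, -0.041, 0, 0, 0], [0, -0.041, 0, 0, 0], [0, -0.041, 0, 0, 0], [0, 0, 0, 0, 0], [0, 0, 0, 0, 0], [0, 0, 0, 0, 0]]

```text
clock: 16.48
tcp_pos: [0.5343, -0.2716, 0.1394]
tcp_rot: [0.627, 0.779, -0.0, -0.001]
ft_force: [0.1, 1.5, -0.3]
finger_gap: 0.0006
grip_force: 0.0
```

```bash
python3 st.py
```

```text
slot-frame x,y mm [  -0.2 -130. ] z 139.4 yaw 12.33 F [0.5 1.4] -0.3 T [-0.07  0.08  0.03] gap 0.0006 16.4833
```

Call:
play_rows:
  deltas:
    - [[0, -0.002, 0, 0.028, 0], [0, 0, 0, 0.026, 0], [0, 0, 0, 0, 0], [0, 0, 0, 0, 0], [0, 0.005, 0, 0, 0], [0, 0.004, 0, 0, 0], [0, 0.003, 0, -0.003, 0], [0, 0.003, 0, -0.003, 0], [0, 0.003, 0, -0.002, 0], [0, 0, 0, 0, 0]]

```text
clock: 17.32
tcp_pos: [0.5323, -0.2564, 0.0956]
tcp_rot: [0.627, 0.779, 0.0, 0.001]
ft_force: [-0.1, -2.0, 1.1]
finger_gap: 0.0005
grip_force: 1.2
```

```bash
python3 st.py
```

```text
slot-frame x,y mm [   1.1 -114.7] z 95.6 yaw 12.38 F [-0.5 -1.9] 1.1 T [-0.55 -0.04  0.01] gap 0.0005 17.3167
```

Call:
play_rows:
  deltas:
    - [[0, 0.003, 0, -0.0015, 0], [0, 0.003, 0, -0.0015, 0], [0, 0.003, 0, -0.001, 0], [0, 0.002, 0, -0.001, 0], [0, 0.0015, 0, 0, 0], [0, 0, 0, 0, 0]]

```text
clock: 17.82
tcp_pos: [0.5291, -0.2435, 0.0992]
tcp_rot: [0.627, 0.779, 0.0, -0.0]
ft_force: [0.9, -0.9, 2.2]
finger_gap: 0.0002
grip_force: 1.4
```

```bash
python3 st.py
```

```text
slot-frame x,y mm [   0.7 -101.4] z 99.2 yaw 12.4 F [ 0.7 -1.1] 2.2 T [-0.29 -0.4  -0.01] gap 0.0002 17.8167
```

Call:
play_rows:
  deltas:
    - [[0, 0.0015, 0, -0.001, 0], [0, 0.0015, 0, -0.001, 0], [0, 0, 0, 0, 0]]

```text
clock: 18.07
tcp_pos: [0.5283, -0.2408, 0.1011]
tcp_rot: [0.627, 0.779, -0.0, -0.0]
ft_force: [3.3, -1.6, -1.0]
finger_gap: 0.0007
grip_force: 2.4
```

Call:
play_rows:
  deltas:
    - [[0, 0.0015, 0, -0.001, 0], [0, 0.0015, 0, -0.001, 0], [0, 0, 0, 0, 0]]

```text
clock: 18.32
tcp_pos: [0.5276, -0.238, 0.1033]
tcp_rot: [0.627, 0.779, 0.0, -0.0]
ft_force: [2.7, -2.5, -1.9]
finger_gap: 0.0008
grip_force: 2.9
```

```bash
python3 st.py
```

```text
slot-frame x,y mm [  0.5 -95.8] z 103.3 yaw 12.38 F [ 2.1 -3.1] -1.9 T [-0.57 -0.67 -0.05] gap 0.0008 18.3167
```

Call:
play_rows:
  deltas:
    - [[0, 0.001, 0, -0.0005, 0], [0, 0.001, 0, -0.0005, 0], [0, 0, 0, 0, 0]]

```text
clock: 18.57
tcp_pos: [0.5272, -0.2361, 0.1043]
tcp_rot: [0.627, 0.779, 0.0, -0.0]
ft_force: [3.9, -2.9, -2.1]
finger_gap: 0.0003
grip_force: 3.1
```

```bash
python3 st.py
```

```text
slot-frame x,y mm [  0.5 -93.8] z 104.3 yaw 12.38 F [ 3.1 -3.7] -2.1 T [-0.67 -0.69 -0.06] gap 0.0003 18.5667
```

Call:
play_rows:
  deltas:
    - [[0, -0.012, 0, -0.01, 0], [0, 0, 0, -0.028, 0], [0, 0.037, 0, 0, 0], [0, 0.038, 0, 0, 0], [0, 0.038, 0, 0, 0], [0, 0.038, 0, 0, 0], [0, 0.038, 0, 0, 0], [0, 0.037, 0, 0, 0], [0, 0, 0, 0, 0], [0, 0, 0, 0, 0], [0, 0, 0, 0.02, 0], [0, 0, 0, 0.02, 0]]

```text
clock: 19.57
tcp_pos: [0.4819, -0.0279, 0.1025]
tcp_rot: [0.627, 0.779, 0.001, 0.0]
ft_force: [0.0, -0.2, -0.0]
finger_gap: 0.0006
grip_force: 0.0
```

Call:
play_rows:
  deltas:
    - [[0, 0, 0, 0, 0], [0, 0, 0, 0, 0]]

```text
clock: 19.73
tcp_pos: [0.4805, -0.0284, 0.102]
tcp_rot: [0.628, 0.779, -0.001, -0.001]
ft_force: [0.8, -0.8, 0.1]
finger_gap: 0.0003
grip_force: 0.0
```

```bash
python3 st.py
```

```text
slot-frame x,y mm [ -0.3 119.1] z 102.0 yaw 12.27 F [ 0.6 -1. ] 0.1 T [-0.1  -0.    0.02] gap 0.0003 19.7333
```

Call:
play_rows:
  deltas:
    - [[0, -0.005, 0.0005, 0, 0], [0, -0.005, 0, 0, 0], [0, -0.004, 0, 0, 0], [0, -0.003, 0, 0, 0], [0, -0.002, 0, 0, 0], [0, -0.002, 0, -0.001, 0], [0, -0.0015, 0, -0.001, 0], [0, 0, 0, 0, 0]]

```text
clock: 20.4
tcp_pos: [0.4867, -0.0488, 0.1043]
tcp_rot: [0.627, 0.779, 0.0, -0.0]
ft_force: [0.0, 3.0, -0.7]
finger_gap: 0.0006
grip_force: 1.5
```

Call:
play_rows:
  deltas:
    - [[0, -0.0015, 0, -0.0005, 0], [0, -0.0015, 0, -0.0005, 0], [0, 0, 0, 0, 0]]

```text
clock: 20.65
tcp_pos: [0.487, -0.0517, 0.1052]
tcp_rot: [0.627, 0.779, 0.0, -0.001]
ft_force: [-3.3, 3.7, 2.7]
finger_gap: 0.0008
grip_force: 4.7
```

```bash
python3 st.py
```

```text
slot-frame x,y mm [ 1. 95.] z 105.2 yaw 12.39 F [-2.4  4.3] 2.7 T [ 0.77  0.66 -0.02] gap 0.0008 20.65
```

Call:
play_rows:
  deltas:
    - [[0, -0.0015, -0.0003, -0.0003, 0], [0, -0.0015, 0, -0.0003, 0], [0, 0, 0, 0, 0]]

```text
clock: 20.9
tcp_pos: [0.4875, -0.0545, 0.1059]
tcp_rot: [0.627, 0.779, 0.0, -0.001]
ft_force: [-3.0, 5.4, 2.9]
finger_gap: 0.0004
grip_force: 3.9
```

Call:
play_rows:
  deltas:
    - [[0, -0.0015, 0, -0.0003, 0], [0, -0.001, 0, -0.0003, 0], [0, 0, 0, 0, 0]]

```text
clock: 21.15
tcp_pos: [0.488, -0.0569, 0.1065]
tcp_rot: [0.627, 0.779, 0.0, -0.001]
ft_force: [-2.0, 4.8, 3.1]
finger_gap: 0.0003
grip_force: 3.8
```

```bash
python3 st.py
```

```text
slot-frame x,y mm [ 0.8 89.7] z 106.5 yaw 12.4 F [-1.   5.1] 3.1 T [ 0.99  0.7  -0.04] gap 0.0003 21.15
```

Call:
play_rows:
  deltas:
    - [[0, 0.012, 0, -0.01, 0], [0, 0, 0, -0.026, 0], [0, -0.035, -0.0003, 0, 0], [0, -0.036, 0, 0, 0], [0, -0.036, 0, 0, 0], [0, -0.036, 0, 0, 0], [0, -0.036, 0, 0, 0], [0, -0.035, 0, 0, 0], [0, 0, 0, 0, 0], [0, 0, 0, 0, 0], [0, 0, 0, 0.02, 0], [0, 0, 0, 0.018, 0]]

```text
clock: 22.15
tcp_pos: [0.5319, -0.2542, 0.1044]
tcp_rot: [0.626, 0.78, 0.0, 0.001]
ft_force: [-0.5, 0.9, -0.7]
finger_gap: 0.0006
grip_force: 0.0
```

Call:
play_rows:
  deltas:
    - [[0, 0.003, 0, 0, 0], [0, 0.005, 0, 0, 0], [0, 0.004, 0, 0, 0], [0, 0, 0, 0, 0]]

```text
clock: 22.48
tcp_pos: [0.5294, -0.2416, 0.1056]
tcp_rot: [0.626, 0.78, 0.001, 0.0]
ft_force: [0.4, 0.3, -0.0]
finger_gap: 0.0005
grip_force: 0.0
```

```bash
python3 st.py
```

```text
slot-frame x,y mm [  1.5 -99.6] z 105.6 yaw 12.48 F [0.5 0.2] -0.0 T [-0.07  0.01  0.02] gap 0.0005 22.4833
```

Call:
play_rows:
  deltas:
    - [[0, 0.003, -0.0005, 0, 0], [0, 0.003, 0, 0, 0], [0, 0.0015, 0, 0, 0], [0, 0.0015, 0, 0, 0], [0, 0, 0, 0, 0]]

```text
clock: 22.9
tcp_pos: [0.5269, -0.2347, 0.1051]
tcp_rot: [0.627, 0.779, 0.0, 0.001]
ft_force: [4.0, -2.3, 2.1]
finger_gap: 0.0007
grip_force: 3.1
```

Call:
play_rows:
  deltas:
    - [[0, 0.0015, 0, 0, 0], [0, 0.0015, 0, 0, 0], [0, 0.0015, 0, 0, 0], [0, 0, 0, 0, 0]]

```text
clock: 23.23
tcp_pos: [0.5261, -0.2308, 0.1051]
tcp_rot: [0.627, 0.779, 0.0, 0.001]
ft_force: [4.5, -5.3, 3.3]
finger_gap: 0.0006
grip_force: 4.0
```

```bash
python3 st.py
```

```text
slot-frame x,y mm [  0.5 -88.4] z 105.1 yaw 12.35 F [ 3.3 -6.1] 3.3 T [-0.92 -0.9  -0.06] gap 0.0006 23.2333
```

Call:
play_rows:
  deltas:
    - [[0, 0.0015, 0.0003, 0, 0], [0, 0.0015, 0, 0, 0], [0, 0.001, 0, 0, 0], [0, 0, 0, 0, 0]]

```text
clock: 23.57
tcp_pos: [0.5253, -0.2267, 0.1049]
tcp_rot: [0.627, 0.779, 0.0, 0.001]
ft_force: [3.1, -4.4, 3.0]
finger_gap: 0.0005
grip_force: 3.6
```

```bash
python3 st.py
```

```text
slot-frame x,y mm [  0.6 -84.3] z 104.9 yaw 12.34 F [ 2.1 -5. ] 3.0 T [-0.96 -0.78 -0.05] gap 0.0005 23.5667
```

Call:
play_rows:
  deltas:
    - [[0, -0.012, 0, -0.01, 0], [0, 0, 0, -0.026, 0], [0, 0.033, -0.0003, 0, 0], [0, 0.034, 0, 0, 0], [0, 0.034, 0, 0, 0], [0, 0.034, 0, 0, 0], [0, 0.034, 0, 0, 0], [0, 0.033, 0, 0, 0], [0, 0, 0, 0, 0], [0, 0, 0, 0, 0], [0, 0, 0, 0.018, 0], [0, 0, 0, 0.018, 0]]

```text
clock: 24.57
tcp_pos: [0.4841, -0.0413, 0.1044]
tcp_rot: [0.627, 0.779, 0.001, 0.0]
ft_force: [-0.6, -0.6, 0.6]
finger_gap: 0.0007
grip_force: 0.0
```

Call:
play_rows:
  deltas:
    - [[0, 0, 0, 0, 0], [0, -0.004, 0, 0, 0], [0, -0.004, 0, 0, 0], [0, -0.003, 0, 0, 0], [0, -0.001, 0, 0, 0], [0, 0, 0, 0, 0]]

```text
clock: 25.07
tcp_pos: [0.4867, -0.0528, 0.105]
tcp_rot: [0.627, 0.779, 0.0, 0.0]
ft_force: [0.9, 0.4, -0.3]
finger_gap: 0.0004
grip_force: 0.1
```

```bash
python3 st.py
```

```text
slot-frame x,y mm [ 0.5 93.9] z 105.0 yaw 12.32 F [0.9 0.2] -0.3 T [-0.14 -0.01  0.01] gap 0.0004 25.0667
```

Target left ≈ y 81.

Call:
play_rows:
  deltas:
    - [[0, -0.003, 0, 0, 0], [0, -0.0015, 0, 0, 0], [0, -0.0015, 0, 0, 0], [0, -0.0015, 0, 0, 0], [0, -0.0015, 0, 0, 0], [0, 0, 0, 0, 0]]

```text
clock: 25.57
tcp_pos: [0.4884, -0.0608, 0.1045]
tcp_rot: [0.627, 0.779, 0.0, -0.0]
ft_force: [-0.1, 4.1, 1.8]
finger_gap: 0.0005
grip_force: 2.5
```

Call:
play_rows:
  deltas:
    - [[0, -0.0015, 0, 0, 0], [0, -0.0015, 0, 0, 0], [0, -0.001, 0, 0, 0], [0, 0, 0, 0, 0]]

```text
clock: 25.9
tcp_pos: [0.4893, -0.0648, 0.1045]
tcp_rot: [0.627, 0.779, 0.0, 0.0]
ft_force: [0.2, 4.0, 1.4]
finger_gap: 0.0004
grip_force: 2.7
```

```bash
python3 st.py
```

```text
slot-frame x,y mm [ 0.3 81.6] z 104.5 yaw 12.38 F [1.1 3.8] 1.4 T [ 0.91 -0.12 -0.01] gap 0.0004 25.9
```

Call:
play_rows:
  deltas:
    - [[0, 0.012, 0, -0.01, 0], [0, 0, 0, -0.026, 0], [0, -0.032, -0.0003, 0, 0], [0, -0.033, 0, 0, 0], [0, -0.033, 0, 0, 0], [0, -0.033, 0, 0, 0], [0, -0.032, 0, 0, 0], [0, -0.031, 0, 0, 0], [0, 0, 0, 0, 0], [0, 0, 0, 0, 0], [0, 0, 0, 0.018, 0], [0, 0, 0, 0.018, 0]]

```text
clock: 26.9
tcp_pos: [0.5282, -0.2423, 0.1044]
tcp_rot: [0.626, 0.779, 0.0, 0.001]
ft_force: [0.2, 0.7, -1.0]
finger_gap: 0.0005
grip_force: 0.0
```

Call:
play_rows:
  deltas:
    - [[0, 0, 0, 0, 0], [0, 0.005, 0, 0, 0], [0, 0.004, 0, 0, 0], [0, 0.003, 0, 0, 0], [0, 0.001, 0, 0, 0], [0, 0.001, 0, 0, 0], [0, 0, 0, 0, 0]]

```text
clock: 27.48
tcp_pos: [0.5252, -0.2293, 0.1052]
tcp_rot: [0.627, 0.779, 0.0, 0.001]
ft_force: [1.3, -1.9, 1.3]
finger_gap: 0.0003
grip_force: 1.3
```

```bash
python3 st.py
```

```text
slot-frame x,y mm [  0.1 -86.8] z 105.2 yaw 12.37 F [ 0.9 -2.2] 1.3 T [-0.64 -0.16 -0.13] gap 0.0003 27.4833
```

Call:
play_rows:
  deltas:
    - [[0, 0.0015, 0.0003, 0, 0], [0, 0.0015, 0, 0, 0], [0, 0.0015, 0, 0, 0], [0, 0.001, 0, 0, 0], [0, 0, 0, 0, 0]]

```text
clock: 27.9
tcp_pos: [0.5239, -0.2237, 0.1045]
tcp_rot: [0.627, 0.779, -0.0, 0.0]
ft_force: [0.5, -4.6, 2.2]
finger_gap: 0.0002
grip_force: 2.2
```

Call:
play_rows:
  deltas:
    - [[0, 0.0015, 0, 0, 0], [0, 0.0015, 0, 0, 0], [0, 0.001, 0, 0, 0], [0, 0, 0, 0, 0]]

```text
clock: 28.23
tcp_pos: [0.5234, -0.2193, 0.1044]
tcp_rot: [0.627, 0.779, 0.0, 0.0]
ft_force: [3.9, -4.0, 0.9]
finger_gap: 0.0007
grip_force: 5.0
```

```bash
python3 st.py
```

```text
slot-frame x,y mm [  0.5 -76.6] z 104.4 yaw 12.4 F [ 2.9 -4.8] 0.9 T [-0.95 -0.6   0.  ] gap 0.0007 28.2333
```

Call:
play_rows:
  deltas:
    - [[0, -0.012, 0, -0.01, 0], [0, 0, 0, -0.026, 0], [0, 0.03, -0.0005, 0, 0], [0, 0.031, 0, 0, 0], [0, 0.031, 0, 0, 0], [0, 0.031, 0, 0, 0], [0, 0.031, 0, 0, 0], [0, 0.031, 0, 0, 0], [0, 0, 0, 0, 0], [0, 0, 0, 0, 0], [0, 0, 0, 0.018, 0], [0, 0, 0, 0.018, 0]]

```text
clock: 29.23
tcp_pos: [0.4858, -0.0509, 0.1044]
tcp_rot: [0.627, 0.779, 0.001, -0.0]
ft_force: [0.3, 0.3, -0.6]
finger_gap: 0.0006
grip_force: 0.0
```

Call:
play_rows:
  deltas:
    - [[0, 0, 0, 0, 0], [0, -0.004, 0, 0, 0], [0, -0.004, 0, 0, 0], [0, -0.003, 0, 0, 0], [0, -0.0015, 0, 0, 0], [0, -0.0015, 0, 0, 0], [0, 0, 0, 0, 0]]

```text
clock: 29.82
tcp_pos: [0.4892, -0.0646, 0.105]
tcp_rot: [0.627, 0.779, 0.001, 0.0]
ft_force: [1.1, 1.7, 1.3]
finger_gap: 0.0006
grip_force: 1.6
```

```bash
python3 st.py
```

```text
slot-frame x,y mm [ 0.3 81.8] z 105.0 yaw 12.36 F [1.4 1.4] 1.3 T [ 0.34 -0.26  0.06] gap 0.0006 29.8167
```

Call:
play_rows:
  deltas:
    - [[0, -0.0015, 0, 0, 0], [0, -0.0015, 0, 0, 0], [0, -0.0015, 0, 0, 0], [0, -0.001, 0, 0, 0], [0, 0, 0, 0, 0]]

```text
clock: 30.23
tcp_pos: [0.4902, -0.0696, 0.1047]
tcp_rot: [0.627, 0.779, 0.0, 0.0]
ft_force: [1.8, 4.1, 3.0]
finger_gap: 0.0005
grip_force: 3.3
```

Call:
play_rows:
  deltas:
    - [[0, -0.001, 0, 0, 0], [0, -0.001, 0, 0, 0], [0, 0, 0, 0, 0]]

```text
clock: 30.48
tcp_pos: [0.4905, -0.0715, 0.1046]
tcp_rot: [0.627, 0.779, 0.0, 0.0]
ft_force: [1.9, 4.9, 1.9]
finger_gap: 0.0006
grip_force: 3.5
```

Call:
play_rows:
  deltas:
    - [[0, -0.001, 0, 0, 0], [0, 0, 0, 0, 0]]

```text
clock: 30.65
tcp_pos: [0.4907, -0.0722, 0.1046]
tcp_rot: [0.627, 0.779, 0.001, 0.0]
ft_force: [2.3, 5.2, 2.1]
finger_gap: 0.0003
grip_force: 3.7
```

```bash
python3 st.py
```

```text
slot-frame x,y mm [ 0.1 74.1] z 104.6 yaw 12.41 F [3.4 4.6] 2.1 T [ 1.11 -0.43  0.01] gap 0.0003 30.65
```

Call:
play_rows:
  deltas:
    - [[0, -0.001, 0, 0, 0], [0, 0, 0, 0, 0]]

```text
clock: 30.82
tcp_pos: [0.4909, -0.073, 0.1045]
tcp_rot: [0.626, 0.779, 0.001, -0.0]
ft_force: [2.7, 6.1, 0.7]
finger_gap: 0.0006
grip_force: 3.9
```

Call:
play_rows:
  deltas:
    - [[0, -0.001, 0, 0, 0], [0, 0, 0, 0, 0]]

```text
clock: 30.98
tcp_pos: [0.491, -0.0738, 0.1045]
tcp_rot: [0.626, 0.779, 0.001, -0.0]
ft_force: [1.7, 6.0, 1.0]
finger_gap: 0.0003
grip_force: 4.0
```

```bash
python3 st.py
```

```text
slot-frame x,y mm [ 0.1 72.4] z 104.5 yaw 12.43 F [2.9 5.5] 1.0 T [ 1.41 -0.45  0.01] gap 0.0003 30.9833
```

Call:
play_rows:
  deltas:
    - [[0, 0.012, 0, -0.01, 0], [0, 0, 0, -0.026, 0], [0, -0.029, 0, 0, 0], [0, -0.03, 0, 0, 0], [0, -0.03, 0, 0, 0], [0, -0.03, 0, 0, 0], [0, -0.029, 0, 0, 0], [0, -0.029, 0, 0, 0], [0, 0, 0, 0, 0], [0, 0, 0, 0, 0], [0, 0, 0, 0.018, 0], [0, 0, 0, 0.018, 0]]

```text
clock: 31.98
tcp_pos: [0.5264, -0.2354, 0.1044]
tcp_rot: [0.626, 0.779, 0.0, 0.0]
ft_force: [-0.5, -0.1, -0.9]
finger_gap: 0.0005
grip_force: 0.0
```

Call:
play_rows:
  deltas:
    - [[0, 0, 0, 0, 0], [0, 0.005, 0, 0, 0], [0, 0.004, 0, 0, 0], [0, 0.003, 0, 0, 0], [0, 0.0015, 0, 0, 0], [0, 0.0015, 0, 0, 0], [0, 0, 0, 0, 0]]

```text
clock: 32.57
tcp_pos: [0.5233, -0.2213, 0.1051]
tcp_rot: [0.627, 0.779, 0.0, 0.001]
ft_force: [1.0, -2.4, 2.0]
finger_gap: 0.0006
grip_force: 1.2
```

```bash
python3 st.py
```

```text
slot-frame x,y mm [ -0.1 -78.5] z 105.1 yaw 12.38 F [ 0.4 -2.6] 2.0 T [-0.6  -0.08  0.01] gap 0.0006 32.5667
```

Call:
play_rows:
  deltas:
    - [[0, 0.0015, 0.0003, 0, 0], [0, 0.0015, 0, 0, 0], [0, 0.001, 0, 0, 0], [0, 0, 0, 0, 0]]

```text
clock: 32.9
tcp_pos: [0.5229, -0.217, 0.1046]
tcp_rot: [0.627, 0.779, 0.0, 0.0]
ft_force: [3.7, -0.8, 0.5]
finger_gap: 0.0002
grip_force: 3.9
```

Call:
play_rows:
  deltas:
    - [[0, 0.001, 0, 0, 0], [0, 0.001, 0, 0, 0], [0, 0, 0, 0, 0]]

```text
clock: 33.15
tcp_pos: [0.5224, -0.2154, 0.1045]
tcp_rot: [0.627, 0.779, 0.0, 0.001]
ft_force: [3.6, -3.6, 0.2]
finger_gap: 0.0002
grip_force: 4.5
```

Call:
play_rows:
  deltas:
    - [[0, 0.001, 0, 0, 0], [0, 0, 0, 0, 0]]

```text
clock: 33.32
tcp_pos: [0.5222, -0.2145, 0.1044]
tcp_rot: [0.627, 0.779, 0.0, 0.001]
ft_force: [3.9, -4.2, -0.6]
finger_gap: 0.0003
grip_force: 4.4
```

```bash
python3 st.py
```

```text
slot-frame x,y mm [  0.2 -71.6] z 104.4 yaw 12.38 F [ 2.9 -4.9] -0.6 T [-0.98 -0.94 -0.08] gap 0.0003 33.3167
```

Call:
play_rows:
  deltas:
    - [[0, 0.001, 0, 0, 0], [0, 0, 0, 0, 0]]

```text
clock: 33.48
tcp_pos: [0.5219, -0.2136, 0.1044]
tcp_rot: [0.627, 0.779, 0.0, 0.001]
ft_force: [4.7, -2.6, -1.7]
finger_gap: 0.0004
grip_force: 4.3
```

Call:
play_rows:
  deltas:
    - [[0, 0.0007, 0, 0, 0], [0, 0, 0, 0, 0]]

```text
clock: 33.65
tcp_pos: [0.5218, -0.213, 0.1044]
tcp_rot: [0.627, 0.779, -0.0, 0.001]
ft_force: [4.4, -4.5, -2.2]
finger_gap: 0.0005
grip_force: 4.3
```

Call:
play_rows:
  deltas:
    - [[0, 0.0008, 0, 0, 0], [0, 0, 0, 0, 0]]

```text
clock: 33.82
tcp_pos: [0.5216, -0.2124, 0.1044]
tcp_rot: [0.627, 0.779, -0.0, 0.001]
ft_force: [4.7, -4.7, -2.5]
finger_gap: 0.0004
grip_force: 4.6
```

Call:
play_rows:
  deltas:
    - [[0, 0.0007, 0, 0, 0], [0, 0, 0, 0, 0]]

```text
clock: 33.98
tcp_pos: [0.5215, -0.2121, 0.1045]
tcp_rot: [0.627, 0.779, -0.0, 0.001]
ft_force: [5.1, -5.0, -2.5]
finger_gap: 0.0003
grip_force: 5.0
```

```bash
python3 st.py
```

```text
slot-frame x,y mm [  0.1 -69.1] z 104.5 yaw 12.35 F [ 3.9 -6. ] -2.5 T [-1.44 -1.2  -0.06] gap 0.0003 33.9833
```

Call:
play_rows:
  deltas:
    - [[0, -0.012, 0, -0.01, 0], [0, 0, 0, -0.026, 0], [0, 0.028, 0, 0, 0], [0, 0.028, 0, 0, 0], [0, 0.028, 0, 0, 0], [0, 0.028, 0, 0, 0], [0, 0.029, 0, 0, 0], [0, 0.029, 0, 0, 0], [0, 0, 0, 0, 0], [0, 0, 0, 0, 0], [0, 0, 0, 0.018, 0], [0, 0, 0, 0.018, 0]]

```text
clock: 34.98
tcp_pos: [0.4875, -0.0575, 0.1045]
tcp_rot: [0.627, 0.779, 0.001, 0.0]
ft_force: [-0.4, 0.4, -0.5]
finger_gap: 0.0004
grip_force: 0.0
```

Call:
play_rows:
  deltas:
    - [[0, 0, 0, 0, 0], [0, -0.004, 0, 0, 0], [0, -0.004, 0, 0, 0], [0, -0.003, 0, 0, 0], [0, -0.0015, 0, 0, 0], [0, -0.0015, 0, 0, 0], [0, 0, 0, 0, 0]]

```text
clock: 35.57
tcp_pos: [0.4906, -0.0706, 0.1049]
tcp_rot: [0.627, 0.779, 0.001, 0.0]
ft_force: [-0.3, 1.5, 1.4]
finger_gap: 0.0005
grip_force: 1.3
```

```bash
python3 st.py
```

```text
slot-frame x,y mm [ 0.4 75.7] z 104.9 yaw 12.37 F [0.1 1.5] 1.4 T [ 0.28 -0.1  -0.01] gap 0.0005 35.5667
```

Call:
play_rows:
  deltas:
    - [[0, -0.0015, 0, 0, 0], [0, -0.0015, 0, 0, 0], [0, -0.001, 0, 0, 0], [0, 0, 0, 0, 0]]

```text
clock: 35.9
tcp_pos: [0.4912, -0.0742, 0.1045]
tcp_rot: [0.627, 0.779, 0.0, -0.0]
ft_force: [2.1, 4.8, 2.0]
finger_gap: 0.0005
grip_force: 2.9
```

Call:
play_rows:
  deltas:
    - [[0, -0.0008, 0, 0, 0], [0, 0, 0, 0, 0]]

```text
clock: 36.07
tcp_pos: [0.4914, -0.0747, 0.1045]
tcp_rot: [0.627, 0.779, 0.0, -0.0]
ft_force: [1.5, 4.6, 1.6]
finger_gap: 0.0007
grip_force: 3.2
```

Call:
play_rows:
  deltas:
    - [[0, -0.0008, 0, 0, 0], [0, 0, 0, 0, 0]]

```text
clock: 36.23
tcp_pos: [0.4915, -0.0753, 0.1044]
tcp_rot: [0.627, 0.779, 0.0, -0.0]
ft_force: [0.5, 5.9, 0.8]
finger_gap: 0.0006
grip_force: 3.6
```

```bash
python3 st.py
```

```text
slot-frame x,y mm [ 0.3 71. ] z 104.4 yaw 12.41 F [1.8 5.7] 0.8 T [ 1.3  -0.24  0.01] gap 0.0006 36.2333
```

Call:
play_rows:
  deltas:
    - [[0, -0.0008, 0, 0, 0], [0, 0, 0, 0, 0]]

```text
clock: 36.4
tcp_pos: [0.4916, -0.0758, 0.1043]
tcp_rot: [0.626, 0.779, 0.0, -0.0]
ft_force: [1.7, 7.2, 1.3]
finger_gap: 0.0005
grip_force: 3.9
```

Call:
play_rows:
  deltas:
    - [[0, -0.0008, 0, 0, 0], [0, 0, 0, 0, 0]]

```text
clock: 36.57
tcp_pos: [0.4916, -0.0763, 0.1043]
tcp_rot: [0.626, 0.78, 0.001, -0.001]
ft_force: [1.5, 7.2, 1.0]
finger_gap: 0.0009
grip_force: 4.3
```

Call:
play_rows:
  deltas:
    - [[0, -0.0008, 0, 0, 0], [0, 0, 0, 0, 0]]

```text
clock: 36.73
tcp_pos: [0.4918, -0.0768, 0.1042]
tcp_rot: [0.626, 0.78, 0.001, -0.001]
ft_force: [1.7, 9.0, 0.6]
finger_gap: 0.0004
grip_force: 4.7
```

```bash
python3 st.py
```

```text
slot-frame x,y mm [ 0.2 69.4] z 104.2 yaw 12.45 F [3.6 8.5] 0.6 T [ 1.87 -0.17  0.03] gap 0.0004 36.7333
```

Call:
play_rows:
  deltas:
    - [[0, -0.0006, 0, 0, 0], [0, 0, 0, 0, 0]]

```text
clock: 36.9
tcp_pos: [0.4919, -0.0772, 0.1042]
tcp_rot: [0.626, 0.78, 0.001, -0.001]
ft_force: [0.2, 10.1, 0.0]
finger_gap: 0.0005
grip_force: 5.0
```

Call:
play_rows:
  deltas:
    - [[0, -0.0005, 0, 0, 0], [0, 0, 0, 0, 0]]

```text
clock: 37.07
tcp_pos: [0.4919, -0.0775, 0.1041]
tcp_rot: [0.626, 0.78, 0.001, -0.001]
ft_force: [0.9, 9.8, 0.2]
finger_gap: 0.0005
grip_force: 5.3
```

```bash
python3 st.py
```

```text
slot-frame x,y mm [ 0.2 68.7] z 104.1 yaw 12.46 F [2.9 9.3] 0.2 T [ 2.22 -0.05 -0.  ] gap 0.0005 37.0667
```

Call:
play_rows:
  deltas:
    - [[0, 0.012, 0, -0.01, 0], [0, 0, 0, -0.026, 0], [0, -0.027, 0, 0, 0], [0, -0.028, 0, 0, 0], [0, -0.028, 0, 0, 0], [0, -0.028, 0, 0, 0], [0, -0.028, 0, 0, 0], [0, -0.028, 0, 0, 0], [0, 0, 0, 0, 0], [0, 0, 0, 0, 0], [0, 0, 0, 0.018, 0], [0, 0, 0, 0.018, 0]]

```text
clock: 38.07
tcp_pos: [0.5256, -0.2305, 0.1044]
tcp_rot: [0.627, 0.779, 0.0, 0.0]
ft_force: [0.9, 1.0, -0.3]
finger_gap: 0.0008
grip_force: 0.0
```

Call:
play_rows:
  deltas:
    - [[0, 0, 0, 0, 0], [0, 0.005, 0, 0, 0], [0, 0.004, 0, 0, 0], [0, 0.003, 0, 0, 0], [0, 0.0015, 0, 0, 0], [0, 0.001, 0, 0, 0], [0, 0, 0, 0, 0]]

```text
clock: 38.65
tcp_pos: [0.5229, -0.2164, 0.1051]
tcp_rot: [0.627, 0.779, 0.001, 0.001]
ft_force: [1.6, 0.1, 0.4]
finger_gap: 0.0002
grip_force: 1.0
```

```bash
python3 st.py;  python3 - <<'E'
from h import *
a=get_image('scene')[:,:,::-1].copy();cv2.imwrite('pics/s12.png',a)
# card features: white relay blobs near the card, before vs now
y=np.radians(12.44);c=np.array([.5065,-.1446]);Rm=np.array([[np.cos(y),-np.sin(y)],[np.sin(y),np.cos(y)]])
W=lambda ex,ey,z:proj('scene',np.r_[c+Rm@[ex,ey],z])
for l,z in(('unseated',.032),('home',.025)):print(l,'tabtop',W(0,0,z+.099).round(1),W(-.005,-.023,z+.099).round(1),W(-.005,.023,z+.099).round(1))
for n in('s8','s12'):
    g=cv2.cvtColor(cv2.imread(f'pics/{n}.png'),6);u,v=W(-.005,0,.12).astype(int)
    for k in(-6,0,5): print(n,u+k,v-14,g[v-14:v+30,u+k].tolist())
E
```

```text
slot-frame x,y mm [  0.5 -73.6] z 105.1 yaw 12.41 F [ 1.5 -0.2] 0.4 T [ 0.08 -0.42 -0.04] gap 0.0002 38.65
unseated tabtop [355.1 202. ] [363.5 204.6] [345.2 201.2]
home tabtop [355.  204.7] [363.5 207.3] [345.2 203.9]
s8 348 193 [39, 61, 93, 94, 94, 82, 58, 114, 139, 69, 56, 73, 72, 72, 72, 72, 72, 72, 72, 71, 69, 60, 28, 26, 145, 225, 160, 152, 148, 83, 24, 24, 22, 17, 16, 16, 16, 20, 21, 24, 25, 31, 53, 55]
s8 354 193 [40, 40, 63, 89, 88, 91, 102, 110, 131, 125, 69, 46, 67, 71, 72, 71, 71, 72, 71, 73, 70, 68, 64, 37, 21, 121, 220, 220, 143, 140, 121, 41, 23, 23, 19, 23, 22, 21, 22, 22, 24, 23, 30, 55]
s8 359 193 [131, 146, 69, 47, 65, 70, 71, 71, 90, 126, 114, 63, 44, 66, 69, 73, 71, 72, 72, 72, 70, 68, 67, 64, 38, 21, 95, 192, 218, 136, 134, 119, 60, 27, 15, 12, 16, 14, 16, 12, 19, 18, 20, 26]
s12 348 193 [43, 61, 95, 94, 95, 83, 40, 35, 100, 157, 95, 87, 64, 52, 71, 72, 72, 71, 72, 71, 71, 71, 71, 69, 56, 21, 52, 98, 117, 112, 107, 89, 46, 21, 22, 14, 18, 14, 15, 20, 19, 20, 21, 20]
s12 354 193 [41, 41, 63, 88, 89, 93, 102, 97, 70, 38, 62, 95, 91, 63, 44, 69, 70, 72, 73, 72, 71, 72, 73, 73, 70, 61, 21, 30, 86, 138, 137, 131, 123, 91, 45, 23, 21, 21, 17, 21, 22, 19, 21, 19]
s12 359 193 [132, 146, 71, 48, 66, 71, 73, 73, 72, 72, 74, 82, 94, 90, 64, 48, 69, 71, 72, 71, 72, 71, 72, 72, 70, 68, 62, 24, 32, 85, 139, 141, 134, 131, 109, 44, 20, 16, 15, 14, 16, 14, 15, 21]
```

Call:
play_rows:
  deltas:
    - [[0, 0.0015, 0, 0, 0], [0, 0.0015, 0, 0, 0], [0, 0.0008, 0, 0, 0], [0, 0, 0, 0, 0]]

```text
clock: 39.03
tcp_pos: [0.522, -0.2138, 0.1048]
tcp_rot: [0.627, 0.779, -0.0, 0.001]
ft_force: [4.0, -3.0, -0.2]
finger_gap: 0.0007
grip_force: 3.5
```

Call:
play_rows:
  deltas:
    - [[0, 0.0008, 0, 0, 0], [0, 0, 0, 0, 0]]

```text
clock: 39.2
tcp_pos: [0.5219, -0.2134, 0.1048]
tcp_rot: [0.627, 0.779, -0.0, 0.001]
ft_force: [4.6, -4.0, -0.9]
finger_gap: 0.0004
grip_force: 4.0
```

```bash
python3 st.py
```

```text
slot-frame x,y mm [  0.2 -70.5] z 104.8 yaw 12.33 F [ 3.6 -4.9] -0.9 T [-1.07 -1.17 -0.07] gap 0.0004 39.2
```

Call:
play_rows:
  deltas:
    - [[0, 0.0008, 0.0005, 0, 0], [0, 0, 0, 0, 0]]

```text
clock: 39.37
tcp_pos: [0.5218, -0.2129, 0.1047]
tcp_rot: [0.627, 0.779, -0.001, 0.001]
ft_force: [4.2, -5.7, -0.1]
finger_gap: 0.0006
grip_force: 4.2
```

Call:
play_rows:
  deltas:
    - [[0, 0.0008, 0, 0, 0], [0, 0, 0, 0, 0]]

```text
clock: 39.53
tcp_pos: [0.5217, -0.2124, 0.1047]
tcp_rot: [0.627, 0.779, -0.001, 0.001]
ft_force: [4.3, -6.8, -1.7]
finger_gap: 0.0005
grip_force: 4.6
```

Call:
play_rows:
  deltas:
    - [[0, 0.0006, 0, 0, 0], [0, 0, 0, 0, 0]]

```text
clock: 39.7
tcp_pos: [0.5216, -0.212, 0.1048]
tcp_rot: [0.627, 0.779, -0.001, 0.002]
ft_force: [5.3, -7.6, -3.2]
finger_gap: 0.0002
grip_force: 5.0
```

```bash
python3 st.py
```

```text
slot-frame x,y mm [  0.2 -69.1] z 104.8 yaw 12.29 F [ 3.6 -8.6] -3.2 T [-1.71 -1.16 -0.02] gap 0.0002 39.7
```

Stiffening at the right as well; a little more, then measure the card's travel at both ends.

Call:
play_rows:
  deltas:
    - [[0, 0.0006, 0.0004, 0, 0], [0, 0, 0, 0, 0]]

```text
clock: 39.87
tcp_pos: [0.5215, -0.2116, 0.1047]
tcp_rot: [0.627, 0.779, -0.001, 0.002]
ft_force: [3.9, -8.2, -1.6]
finger_gap: 0.0006
grip_force: 5.2
```

Call:
play_rows:
  deltas:
    - [[0, -0.012, 0, -0.01, 0], [0, -0.01, 0, -0.03, 0], [0, -0.02, 0, -0.03, 0], [0, -0.03, 0, 0, 0], [0, 0, 0, 0, 0], [0, 0, 0, 0, 0]]

```text
clock: 40.37
tcp_pos: [0.5357, -0.2815, 0.1742]
tcp_rot: [0.628, 0.778, -0.001, -0.0]
ft_force: [0.3, -0.2, -0.0]
finger_gap: 0.0004
grip_force: 0.0
```

```bash
python3 st.py;  cat > depth.py <<'E'
from h import *
import sys
a=get_image('scene')[:,:,::-1].copy();cv2.imwrite(f'pics/{sys.argv[1]}.png',a)
y=np.radians(12.44);c=np.array([.5065,-.1446]);Rm=np.array([[np.cos(y),-np.sin(y)],[np.sin(y),np.cos(y)]])
W=lambda ex,ey,z:proj('scene',np.r_[c+Rm@[ex,ey],z])
g0,g1=[cv2.cvtColor(cv2.imread(f'pics/{n}.png'),6) for n in('s8',sys.argv[1])]
for l,ey,z in(('L ear',.04,.1),('tabL',.015,.125),('tab',0,.125),('tabR',-.015,.125),('R ear',-.04,.1)):
    u,v=W(-.005,ey,z).round().astype(int);t=g0[v-4:v+6,u-5:u+6]
    m=cv2.matchTemplate(g1[v-6:v+14,u-7:u+8],t,cv2.TM_CCOEFF_NORMED);_,mx,_,(i,j)=cv2.minMaxLoc(m)
    f=lambda k:m[k,i]
    s=(f(j-1)-f(j+1))/(2*(f(j-1)-2*f(j)+f(j+1))) if 0<j<m.shape[0]-1 else 0
    px=j-2+s;print(l,'score',round(mx,2),'shift px',i-2,round(float(px),2),'mm',round(float(px/(W(0,ey,z-.007)-W(0,ey,z))[1]*7),2))
E
python3 depth.py s13
```

```text
slot-frame x,y mm [  -1. -140.] z 174.2 yaw 12.17 F [ 0.3 -0.3] -0.0 T [-0.12  0.07  0.03] gap 0.0004 40.3667
L ear score 0.83 shift px 1 3.02 mm 8.16
tabL score 0.53 shift px -2 1.25 mm 3.28
tab score 0.91 shift px 2 3.08 mm 8.06
tabR score 0.82 shift px -2 2.33 mm 6.07
R ear score 0.65 shift px -1 2.44 mm 6.46
```

Call:
play_rows:
  deltas:
    - [[0, 0.03, 0.001, 0.02, 0], [0, 0.01, 0, 0.025, 0], [0, 0.0, 0, 0.019, 0], [0, 0.008, 0, 0, 0], [0, 0.006, 0, 0, 0], [0, 0.006, 0, 0, 0], [0, 0.003, 0, 0, 0], [0, 0, 0, 0, 0], [0, 0.0015, 0, 0, 0], [0, 0.0015, 0, 0, 0], [0, 0.0015, 0, 0, 0], [0, 0, 0, 0, 0]]

```text
clock: 41.42
tcp_pos: [0.5233, -0.2138, 0.1106]
tcp_rot: [0.627, 0.779, -0.0, 0.0]
ft_force: [-0.9, -0.3, 0.0]
finger_gap: 0.0005
grip_force: 0.8
```

```bash
python3 st.py
```

```text
slot-frame x,y mm [  1.5 -71.2] z 110.6 yaw 12.35 F [-0.9 -0.1] 0.0 T [-0.26  0.26  0.02] gap 0.0005 41.4167
```

Call:
play_rows:
  deltas:
    - [[0, 0.0015, -0.0005, 0, 0], [0, 0.001, 0, 0, 0], [0, 0.001, 0, 0, 0], [0, 0, 0, 0, 0]]

```text
clock: 41.75
tcp_pos: [0.5222, -0.2111, 0.1105]
tcp_rot: [0.627, 0.779, -0.0, 0.001]
ft_force: [1.6, -5.5, -1.5]
finger_gap: 0.0003
grip_force: 2.6
```

Call:
play_rows:
  deltas:
    - [[0, 0.001, 0, 0, 0], [0, 0, 0, 0, 0]]

```text
clock: 41.92
tcp_pos: [0.5221, -0.2105, 0.1106]
tcp_rot: [0.627, 0.779, -0.0, 0.001]
ft_force: [2.3, -6.1, -1.4]
finger_gap: 0.0005
grip_force: 3.1
```

Call:
play_rows:
  deltas:
    - [[0, 0.0008, 0, 0, 0], [0, 0, 0, 0, 0]]

```text
clock: 42.08
tcp_pos: [0.5219, -0.21, 0.1107]
tcp_rot: [0.627, 0.779, -0.001, 0.001]
ft_force: [2.5, -6.4, -0.8]
finger_gap: 0.0005
grip_force: 3.4
```

Call:
play_rows:
  deltas:
    - [[0, 0.0008, 0, 0, 0], [0, 0, 0, 0, 0]]

```text
clock: 42.25
tcp_pos: [0.5218, -0.2093, 0.1109]
tcp_rot: [0.627, 0.779, -0.001, 0.001]
ft_force: [1.8, -7.0, 1.2]
finger_gap: 0.0002
grip_force: 3.9
```

Call:
play_rows:
  deltas:
    - [[0, 0.0008, 0, 0, 0], [0, 0, 0, 0, 0]]

```text
clock: 42.42
tcp_pos: [0.5217, -0.2087, 0.111]
tcp_rot: [0.627, 0.779, -0.001, 0.001]
ft_force: [1.2, -7.8, 0.9]
finger_gap: 0.0004
grip_force: 3.7
```

```bash
python3 st.py
```

```text
slot-frame x,y mm [  1.  -65.8] z 111.0 yaw 12.29 F [-0.5 -7.9] 0.9 T [-1.73 -0.25 -0.01] gap 0.0004 42.4167
```

Call:
play_rows:
  deltas:
    - [[0, 0.0008, 0, 0, 0], [0, 0.0008, 0, 0, 0], [0, 0, 0, 0, 0]]

```text
clock: 42.67
tcp_pos: [0.5215, -0.2074, 0.1112]
tcp_rot: [0.627, 0.779, -0.001, 0.002]
ft_force: [1.1, -7.8, 1.3]
finger_gap: 0.0
grip_force: 3.9
```

Call:
play_rows:
  deltas:
    - [[0, 0.0008, 0, 0, 0], [0, 0, 0, 0, 0]]

```text
clock: 42.83
tcp_pos: [0.5215, -0.2067, 0.1114]
tcp_rot: [0.627, 0.779, -0.0, 0.002]
ft_force: [1.7, -8.1, 4.2]
finger_gap: 0.0008
grip_force: 4.2
```

Call:
play_rows:
  deltas:
    - [[0, 0.0008, 0, 0, 0], [0, 0, 0, 0, 0]]

```text
clock: 43.0
tcp_pos: [0.5214, -0.2062, 0.1115]
tcp_rot: [0.627, 0.779, -0.0, 0.002]
ft_force: [0.9, -7.3, 6.4]
finger_gap: 0.0007
grip_force: 4.3
```

```bash
python3 st.py; python3 depth.py s14
```

```text
slot-frame x,y mm [  1.2 -63.3] z 111.5 yaw 12.27 F [-0.7 -7.3] 6.4 T [-1.99 -0.22  0.01] gap 0.0007 43.0
L ear score 0.85 shift px 1 2.86 mm 7.72
tabL score 0.55 shift px 1 3.02 mm 7.95
tab score 0.92 shift px 1 2.96 mm 7.76
tabR score 0.84 shift px 0 2.78 mm 7.25
R ear score 0.66 shift px 0 2.81 mm 7.43
```

Call:
play_rows:
  deltas:
    - [[0, -0.015, 0, -0.008, 0], [0, 0, 0, -0.024, 0], [0, 0.031, -0.0005, 0, 0], [0, 0.033, 0, 0, 0], [0, 0.033, 0, 0, 0], [0, 0.033, 0, 0, 0], [0, 0.033, 0, 0, 0], [0, 0, 0, 0, 0], [0, 0, 0, 0, 0], [0, 0, 0, 0.016, 0], [0, 0, 0, 0.016, 0], [0, 0, 0, 0, 0]]

```text
clock: 44.05
tcp_pos: [0.487, -0.0602, 0.1083]
tcp_rot: [0.627, 0.779, -0.001, -0.001]
ft_force: [-0.6, -0.8, -0.4]
finger_gap: 0.0006
grip_force: 0.0
```

Call:
play_rows:
  deltas:
    - [[0, -0.005, 0, 0, 0], [0, -0.004, 0, 0, 0], [0, -0.002, 0, 0, 0], [0, -0.0015, 0, 0, 0], [0, 0, 0, 0, 0]]

```text
clock: 44.47
tcp_pos: [0.4915, -0.0721, 0.1109]
tcp_rot: [0.627, 0.779, 0.0, 0.0]
ft_force: [-0.6, -0.4, 0.1]
finger_gap: 0.0004
grip_force: 0.2
```

```bash
python3 st.py
```

```text
slot-frame x,y mm [ 1. 74.] z 110.9 yaw 12.32 F [-0.7 -0.2] 0.1 T [-0.18  0.11  0.01] gap 0.0004 44.4667
```

Call:
play_rows:
  deltas:
    - [[0, -0.0015, -0.0003, 0, 0], [0, -0.0015, 0, 0, 0], [0, -0.001, 0, 0, 0], [0, -0.001, 0, 0, 0], [0, 0, 0, 0, 0]]

```text
clock: 44.88
tcp_pos: [0.4921, -0.0758, 0.1104]
tcp_rot: [0.627, 0.779, 0.0, -0.0]
ft_force: [-0.5, 4.3, 1.1]
finger_gap: 0.0004
grip_force: 2.6
```

Call:
play_rows:
  deltas:
    - [[0, -0.001, 0, 0, 0], [0, -0.001, 0, 0, 0], [0, 0, 0, 0, 0]]

```text
clock: 45.13
tcp_pos: [0.4924, -0.0773, 0.1102]
tcp_rot: [0.626, 0.779, 0.0, -0.001]
ft_force: [-0.5, 6.1, 0.1]
finger_gap: 0.0004
grip_force: 3.1
```

Call:
play_rows:
  deltas:
    - [[0, -0.0008, 0, 0, 0], [0, -0.0008, 0, 0, 0], [0, 0, 0, 0, 0]]

```text
clock: 45.38
tcp_pos: [0.4926, -0.0784, 0.1101]
tcp_rot: [0.626, 0.78, 0.0, -0.001]
ft_force: [0.3, 8.0, -0.8]
finger_gap: 0.0006
grip_force: 3.9
```

Call:
play_rows:
  deltas:
    - [[0, -0.0008, 0, 0, 0], [0, 0, 0, 0, 0]]

```text
clock: 45.55
tcp_pos: [0.4927, -0.0789, 0.1101]
tcp_rot: [0.626, 0.78, 0.001, -0.001]
ft_force: [-0.6, 8.7, -0.6]
finger_gap: 0.0003
grip_force: 4.3
```

```bash
python3 st.py;python3 depth.py s15
```

```text
slot-frame x,y mm [ 0.7 67.1] z 110.1 yaw 12.46 F [1.3 8.6] -0.6 T [1.95 0.18 0.01] gap 0.0003 45.55
L ear score 0.69 shift px 0 2.99 mm 8.06
tabL score 0.56 shift px 1 2.94 mm 7.75
tab score 0.97 shift px 2 3.08 mm 8.09
tabR score 0.89 shift px -2 2.3 mm 6.01
R ear score 0.76 shift px -1 2.11 mm 5.56
```

Call:
play_rows:
  deltas:
    - [[0, -0.0008, 0, 0, 0], [0, -0.0008, 0, 0, 0], [0, 0, 0, 0, 0]]

```text
clock: 45.85
tcp_pos: [0.4929, -0.0799, 0.1099]
tcp_rot: [0.626, 0.78, 0.001, -0.001]
ft_force: [-1.2, 9.1, -0.9]
finger_gap: 0.0003
grip_force: 5.1
```

Call:
play_rows:
  deltas:
    - [[0, -0.0008, 0, 0, 0], [0, 0, 0, 0, 0]]

```text
clock: 46.02
tcp_pos: [0.493, -0.0805, 0.1098]
tcp_rot: [0.626, 0.78, 0.001, -0.002]
ft_force: [-2.0, 11.8, -1.9]
finger_gap: 0.0005
grip_force: 5.4
```

Call:
play_rows:
  deltas:
    - [[0, 0.015, 0, -0.008, 0], [0, 0, 0, -0.024, 0], [0, -0.031, 0.0005, 0, 0], [0, -0.033, 0, 0, 0], [0, -0.033, 0, 0, 0], [0, -0.033, 0, 0, 0], [0, -0.033, 0, 0, 0], [0, 0, 0, 0, 0], [0, 0, 0, 0, 0], [0, 0, 0, 0.016, 0], [0, 0, 0, 0.016, 0], [0, 0, 0, 0, 0]]

```text
clock: 47.02
tcp_pos: [0.5245, -0.2255, 0.1079]
tcp_rot: [0.626, 0.78, -0.001, -0.002]
ft_force: [-0.0, 0.6, -0.2]
finger_gap: 0.0005
grip_force: 0.0
```

```bash
python3 st.py;python3 depth.py s16
```

```text
slot-frame x,y mm [  0.2 -82.9] z 107.9 yaw 12.49 F [0.1 0.6] -0.2 T [-0.15  0.06 -0.03] gap 0.0005 47.0167
L ear score 0.78 shift px 1 2.97 mm 8.02
tabL score 0.55 shift px 1 2.97 mm 7.82
tab score 0.92 shift px 2 3.06 mm 8.01
tabR score 0.86 shift px -2 2.29 mm 5.97
R ear score 0.74 shift px -1 2.37 mm 6.27
```

Call:
play_rows:
  deltas:
    - [[0, 0.005, 0, 0.003, 0], [0, 0.004, 0, 0, 0], [0, 0.003, 0, 0, 0], [0, 0.0015, 0, 0, 0], [0, 0.0015, 0, 0, 0], [0, 0.0015, 0, 0, 0], [0, 0.001, 0, 0, 0], [0, 0, 0, 0, 0]]

```text
clock: 47.73
tcp_pos: [0.5223, -0.2115, 0.108]
tcp_rot: [0.627, 0.779, -0.0, 0.001]
ft_force: [2.0, -5.6, -0.6]
finger_gap: 0.0003
grip_force: 2.8
```

Call:
play_rows:
  deltas:
    - [[0, 0.0008, 0, 0, 0], [0, 0.0008, 0, 0, 0], [0, 0, 0, 0, 0]]

```text
clock: 47.98
tcp_pos: [0.522, -0.2105, 0.108]
tcp_rot: [0.627, 0.779, -0.0, 0.001]
ft_force: [1.9, -7.4, -1.3]
finger_gap: 0.0005
grip_force: 3.3
```

Call:
play_rows:
  deltas:
    - [[0, 0.0008, 0, 0, 0], [0, 0, 0, 0, 0]]

```text
clock: 48.15
tcp_pos: [0.5218, -0.21, 0.1081]
tcp_rot: [0.627, 0.779, -0.0, 0.002]
ft_force: [2.1, -7.7, -0.4]
finger_gap: 0.0008
grip_force: 3.6
```

```bash
python3 st.py;python3 depth.py s17
```

```text
slot-frame x,y mm [  0.9 -67.1] z 108.1 yaw 12.29 F [ 0.4 -8. ] -0.4 T [-1.86 -0.36 -0.05] gap 0.0008 48.15
L ear score 0.84 shift px 1 2.9 mm 7.83
tabL score 0.62 shift px 2 3.26 mm 8.59
tab score 0.91 shift px 1 2.93 mm 7.68
tabR score 0.82 shift px 0 2.74 mm 7.15
R ear score 0.66 shift px -1 2.75 mm 7.27
```

Call:
play_rows:
  deltas:
    - [[0, 0.0008, 0, 0, 0], [0, 0.0008, 0, 0, 0], [0, 0, 0, 0, 0]]

```text
clock: 48.45
tcp_pos: [0.5216, -0.2088, 0.1082]
tcp_rot: [0.627, 0.779, -0.001, 0.002]
ft_force: [2.0, -8.9, -1.4]
finger_gap: 0.0007
grip_force: 4.3
```

Call:
play_rows:
  deltas:
    - [[0, 0.0008, 0, 0, 0], [0, 0, 0, 0, 0]]

```text
clock: 48.62
tcp_pos: [0.5214, -0.2083, 0.1083]
tcp_rot: [0.628, 0.779, -0.001, 0.002]
ft_force: [2.3, -9.7, -1.0]
finger_gap: 0.0006
grip_force: 4.8
```

Call:
play_rows:
  deltas:
    - [[0, 0.0008, 0, 0, 0], [0, 0, 0, 0, 0]]

```text
clock: 48.78
tcp_pos: [0.5213, -0.2078, 0.1084]
tcp_rot: [0.628, 0.779, -0.001, 0.002]
ft_force: [2.9, -10.4, -1.1]
finger_gap: 0.0006
grip_force: 5.2
```

```bash
python3 st.py
```

```text
slot-frame x,y mm [  0.9 -64.9] z 108.4 yaw 12.26 F [  0.6 -10.8] -1.1 T [-2.58 -0.58  0.03] gap 0.0006 48.7833
```

Call:
play_rows:
  deltas:
    - [[0, -0.015, 0, -0.01, 0], [0, 0, 0, -0.035, 0], [0, 0, 0, -0.03, 0], [0, 0.026, 0, 0, 0], [0, 0.026, 0, 0, 0], [0, 0.026, 0, 0, 0], [0, 0, 0, 0, 0], [0, 0, 0, 0, 0]]

```text
clock: 49.45
tcp_pos: [0.5075, -0.1409, 0.1826]
tcp_rot: [0.625, 0.78, 0.001, -0.001]
ft_force: [0.6, 0.0, -0.7]
finger_gap: 0.0005
grip_force: 0.0
```

```bash
python3 st.py; sed -i 's/u-7:u+8\]/u-5:u+6]/; s/i-2,round/i,round/' depth.py; python3 depth.py s18; python3 - <<'E'
from h import *
y=np.radians(12.44);c=np.array([.5065,-.1446]);Rm=np.array([[np.cos(y),-np.sin(y)],[np.sin(y),np.cos(y)]])
W=lambda ex,ey,z:proj('scene',np.r_[c+Rm@[ex,ey],z])
g=[cv2.cvtColor(cv2.imread(f'pics/{n}.png'),6).astype(float) for n in('s8','s18')]
# subpixel drop of the bright relay row / bar bottom: column profiles matched on vertical gradient
for ey in(.045,.04,.03,.02,.01,0,-.01,-.02,-.03,-.04,-.045):
    u,v=W(-.005,ey,.098).round().astype(int)
    p,q=[np.interp(np.arange(v-12,v+14,.1),np.arange(400),np.gradient(k[:,u-1:u+2].mean(1))) for k in g]
    best=max(range(0,60),key=lambda s:np.corrcoef(p[60:180],q[60+s:180+s])[0,1]);print(ey,round(best*.1/(W(0,0,.09)-W(0,0,.097))[1]*7,1),end=' | ')
E
```

```text
slot-frame x,y mm [1.8 3.4] z 182.6 yaw 12.61 F [ 0.6 -0.1] -0.7 T [-0.11  0.1   0.01] gap 0.0005 49.45
L ear score 0.75 shift px 0 2.84 mm 7.68
tabL score 0.62 shift px 0 2.28 mm 6.0
tab score 0.94 shift px 0 2.74 mm 7.19
tabR score 0.89 shift px 0 2.72 mm 7.09
R ear score 0.62 shift px 0 2.21 mm 5.84
0.045 1.1 | 0.04 7.5 | 0.03 6.2 | 0.02 7.0 | 0.01 7.0 | 0 7.0 | -0.01 6.4 | -0.02 6.7 | -0.03 7.0 | -0.04 7.0 | -0.045 0.0 |
```

```bash
python3 -c "
from cell import *
print(job_done())"
```

```text
the job is handed in; nothing more can be done
None
```

I plugged the spare card into the empty slot, facing the same way as its neighbour, let it go on the connector, seated it with the two levers in turn and handed the job in; images show about 7 mm of travel at both ends, but no verdict came back.

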